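Lay the jade hairpins in the showcase

TASK

Put the jade hairpins that stand in the wooden stand away in the showcase: slide the glass panel over the empty pad past the other panel (ease it along, no slamming), and lay every hairpin down flat on that pad, straight across it, with its head on the customer's side, away from the robot. Then slide the glass fully shut; keep the panel over the stocked pad shut the whole time and leave the bangle, loupe and penlight where they are.

Things in the scene. Friction and masses are not known exactly. Their poses are not given: they have to be found in the camera images.
- case: Showcase, fixed, 200 mm (its x) x 500 mm (its y), slightly turned; its +x side is the customer's side. Origin at the centre of its underside. Walls 8 mm thick, 45 mm high (a 3 mm lip along the outer edge of the long sides rises to 60 mm); inside 184 x 484 mm, no divider. Two clear glass panels cover its top, one over each half, each 256 mm wide in y; they slide along y past each other.
- empty_pad_top (a point): Centre of the top face of the empty grey display pad, 176 mm (x) x 220 mm (y), fixed on the showcase floor, top 14 mm above the table; axes parallel to the case's. It lies 120 mm to the +y or the -y side of the case's centre; the stocked pad fills the other half.
- stocked_pad: Same pad in the other half, covered with a white card with rows of small polished stones; fixed. Origin at the centre of its underside.
- lower_panel (a joint): Slide of the lower glass panel, m: 0 shut (over the case's +y half, glass 46 to 50 mm above the table), grows as it moves to the case's -y under the upper panel, stop at 0.19. Opened by d, it uncovers d from the case's end. Stays where it is left; friction about 1 N, damping 4 N s/m, 0.45 kg.
- upper_panel (a joint): Slide of the upper glass panel, m: 0 shut (over the case's -y half, glass 53 to 57 mm above the table), grows as it moves to the case's +y above the lower panel, stop at 0.19. Friction, damping and mass as the lower one.
- lower_panel_pull (a point): Centre of the lower panel's pull: an upright dark steel bar on the glass, 80 mm long (case x), 10 mm thick (case y), its top 9 mm above this point and the glass 9 mm below it, 14 mm in from the panel's outer (+y) edge. Axes parallel to the case's.
- upper_panel_pull (a point): Centre of the upper panel's pull: same bar, 14 mm in from that panel's outer (-y) edge, which lines up with the case's end when shut. Axes parallel to the case's.
- stand: Wooden hairpin stand, fixed block 50 mm (x) x 190 mm (y) x 40 mm high, turned by up to 0.45 rad. Origin at the centre of its underside. In its top a row of four square wells 12 mm wide, 28 mm deep, 45 mm apart along its y; a hairpin stands tip down in some of them, head up.
- pin1_mid (a point): Jade hairpin, pale green, loose, about 33 g, 126 mm long: square shaft 8 x 8 x 110 mm with a brass band and a square head 12 x 12 mm, 16 mm long. Point at its middle, 63 mm from either end; its z axis runs along it from tip to head (up as it stands in the stand), x and y square to its flat sides. May be absent.
- pin1_head (a point): Centre of the head of hairpin pin1, 8 mm from its end; axes as pin1_mid.
- pin2_mid (a point): Another hairpin like pin1, same point and axes. May be absent.
- pin2_head (a point): Centre of the head of hairpin pin2, 8 mm from its end; axes as pin2_mid.
- pin3_mid (a point): Another hairpin like pin1, same point and axes. May be absent.
- pin3_head (a point): Centre of the head of hairpin pin3, 8 mm from its end; axes as pin3_mid.
- pin4_mid (a point): Another hairpin like pin1, same point and axes. May be absent.
- pin4_head (a point): Centre of the head of hairpin pin4, 8 mm from its end; axes as pin4_mid.
- bangle: Jade bangle, ring 74 mm across, 9 mm high, lying flat, loose; leave it alone. Origin at the centre of its underside.
- loupe: Folding steel loupe, about 60 x 26 x 10 mm, loose; leave it alone. Origin under the lens.
- penlight: Dark steel penlight lying down, 110 mm long, 18 mm thick, loose; leave it alone. Origin under its middle.
Mind the look-alikes: they are no part of the job. What is shaped like the part that bears pin2_mid but blue or grey is not meant.

How it is judged:
By the outcome, as a careful person would: the job done as asked, in the order asked, and still so for the second after the job is handed in, with the robot touching nothing.
Of pin1, pin2, pin3, pin4 only 3 to 4 are there at a start; the rules pass over those that are not, and their reading is None.
At some moment in a run one of pin1, pin2, pin3, pin4 may be knocked a few centimetres aside while the robot is not near it.
Once in a run the grip may slacken for a moment while it holds something.
It also fails if it takes over 210 s, if anything falls off the work surface, if the arm or the gripper's body presses on something with over 40 N, if the wrist force passes 120 N, or if a joint passes its speed limit or range.

ROBOT

A 7-joint arm with a two-finger parallel gripper is mounted at the origin on the work surface. World frame = base frame: x ahead of the robot, y to its left, z up, the work surface at z = 0. Lengths are in m, angles in rad, forces in N, time in s.
With the tool pointing down it reaches from about 0.35 to 0.9 m from the base axis. Payload 8.1 kg.
Tool frame: the origin (TCP) lies at the very end of the fingers, on their centre line; the grasp point (between the pads) lies 19 mm behind it (manip.grasp_offset is the distance from the TCP to the grasp point, in m); z points along the fingers, y is the direction in which the jaws open and shut (so a half turn about z gives the same grasp; the last joint's range is limited). The gripper opens to 85 mm and grips with 20 to 120 N. Pads are 22 mm wide; open, the fingers measure 114 mm over their backs; the gripper's body (76 mm by 85 mm) begins 54 mm behind the grasp point. The pads swing forward as they close: fully open they stand 13 mm farther back than shut.
Start: joints at [-1.407, 0.434, 0.025, 1.573, -0.012, 1.134, -0.075], TCP at [0.165, 0.603, 0.231] pointing down, gripper open.
Joint ranges: [-2.62, 2.62], [-0.44, 2.09], [-1.27, 1.32], [0.08, 2.57], [-1.32, 4.46], [0.12, 2], [-2.74, 2.74]. Speed limits (rad/s): [2.22, 2.22, 3.01, 3.01, 3.14, 3.14, 3.14].

INTERFACE

Orientations are given as a unit quaternion [x, y, z, w].
In Python, from bench import manip gives the robot as it stands. The module is installed in compiled form; this text tells all that it offers.
- The arm moves only by the tool arm_command, never from a script. Its argument "moves" is text: rows parted by semicolons, each of 5 numbers parted by spaces: the shift along the tool's x, y, z in mm, then the turn about the tool's z in rad, then the opening, from -1 (shut) to 1 (fully open). A call has 1 to 10 rows; each row shifts and turns the commanded pose from where the row before left it, along the tool's axes as they then stand; what a row does not reach is not made up. A row lasts 1/8 s, in which the tool goes at most 62.5 mm and 10.7 degrees, less where a joint would pass 70% of its speed; a pose out of reach is approached as far as the arm can. A call is refused whole if a number of a shift passes 62.5 or a number of a turn 0.188, either way. A call with a gripper value outside its range is refused whole. The fingers move at their own pace and stop on an object; the grip force is fixed at half the most. Time passes only in rows, so rows that do not move let the fingers close. It gives the time, the measured TCP pose, the force and the opening at its end, in the units of the state.
- manip.get_state(): the state, without advancing time (a new reading comes with each control period).
- manip.snapshot(name): name is "scene" or "top"; returns the picture (384x512x3 uint8, blue, green, red); there is no depth.
- manip.camera_model(name): a dict with "fx", "fy", "cx", "cy" (pixels), "cam_to_world" (4x4, takes a point from camera to world coordinates). Camera axes: x right, y down, z forward; pixel columns grow to the right and rows downward; lengths in m; the calibration is good to about 2 mm. A picture is of the moment at which its call begins. camera_model takes no time and is no camera call.
- manip.close_job(): hands the job in, once; it reports no verdict.
The state is a dict: "t": time; "joint_pos": joint angles; "qvel": joint speeds; "tau": joint torques, N m; "eef_pos": TCP position; "tcp_rot": TCP orientation; "contact_force": force on the tool from outside, world axes, zero at the start; "torque": the same for the moment, N m; "gripper_width": finger opening in m.
Only numpy, scipy, OpenCV 4.12 (cv2) and the standard library are available. Lean on these libraries where they do the work, as an engineer would, in place of code of your own. Each camera call takes 0.05 s, during which the arm holds its last target.

## Working session

There is one attempt and no reset: what is moved stays moved. The work goes in short steps, Python scripts to look and compute and a tool call to move; the robot and the scene stay as the last step left them, time stands still between calls to the robot, and variables do not carry over. Pictures are saved under pics/ and viewed, and the job is handed in when it is done.

Besides the shell and the picture viewer there is one more tool, called after "Call:" as name(argument=value, ...), one argument or row to a line, values as JSON. arm_command: Moves the arm, as the interface text tells. Its arguments: {"type":"object","properties":{"moves":{"type":"string"}},"required":["moves"]}

```bash
mkdir -p pics
python3 - <<'E'
from bench import manip
import cv2
s=manip.get_state()
for k,v in s.items(): print(k,v)
for n in("scene","top"):
    cv2.imwrite(f"pics/{n}0.png",cv2.resize(manip.snapshot(n),None,fx=1.5,fy=1.5)); print(n,manip.camera_model(n))
print(manip.grasp_offset)
E
```

```text
t 0.0
joint_pos [-1.40663647  0.43518356  0.02498945  1.57416626 -0.01161409  1.1340019
 -0.07509842]
qvel [ 3.33063469e-04 -1.34347106e-03  1.51663248e-03  8.55726413e-05
 -1.15605155e-03  2.77635386e-04 -1.07546721e-03]
tau [ 2.08111817e-05 -6.70461988e+01  1.02508284e+00 -3.16215563e+01
  1.56972214e-02  1.22118837e-02 -8.69467954e-06]
eef_pos [0.16467415 0.60235294 0.23052391]
tcp_rot [ 1.33029302e-01  9.91111777e-01 -8.06008213e-04 -3.78537526e-05]
contact_force [-0.09185748  0.90465125  0.08265193]
torque [ 0.02477623  0.02834434 -0.02022528]
gripper_width 0.08527785334871205
scene {'fx': 386.50056020350337, 'fy': 386.50056020350337, 'cx': 260.643145783783, 'cy': 193.12898055203087, 'cam_to_world': array([[-0.24913941,  0.51199001, -0.82206799,  1.33007581],
       [ 0.96833591,  0.14569128, -0.20273038,  0.16240956],
       [ 0.01597221, -0.84654609, -0.53207576,  0.60392777],
       [ 0.        ,  0.        ,  0.        ,  1.        ]])}
top {'fx': 465.1912184838315, 'fy': 465.1912184838315, 'cx': 258.66602956374845, 'cy': 196.50228528982262, 'cam_to_world': array([[ 0.01611267, -0.9769907 ,  0.2126724 ,  0.34874036],
       [-0.99985573, -0.01688721, -0.00182583, -0.01678176],
       [ 0.00537526, -0.2126123 , -0.97712185,  1.18593673],
       [ 0.        ,  0.        ,  0.        ,  1.        ]])}
0.0187
```

View pics/scene0.png

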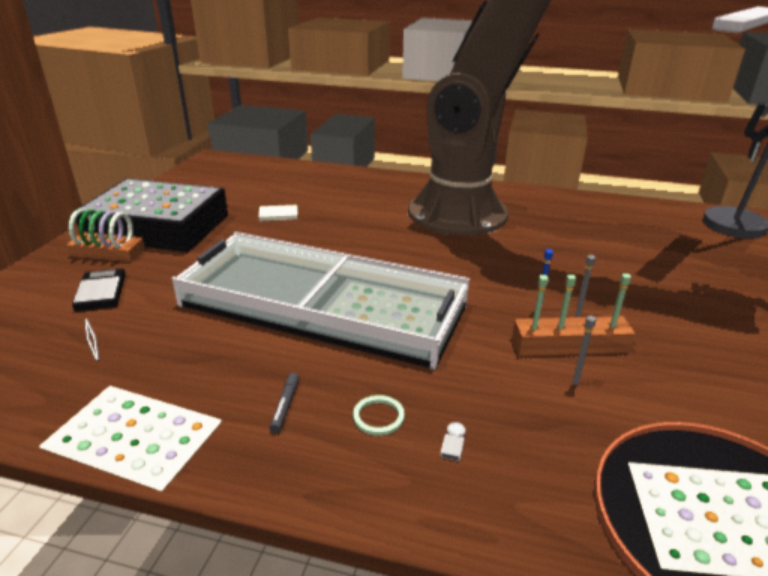

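View pics/top0.png

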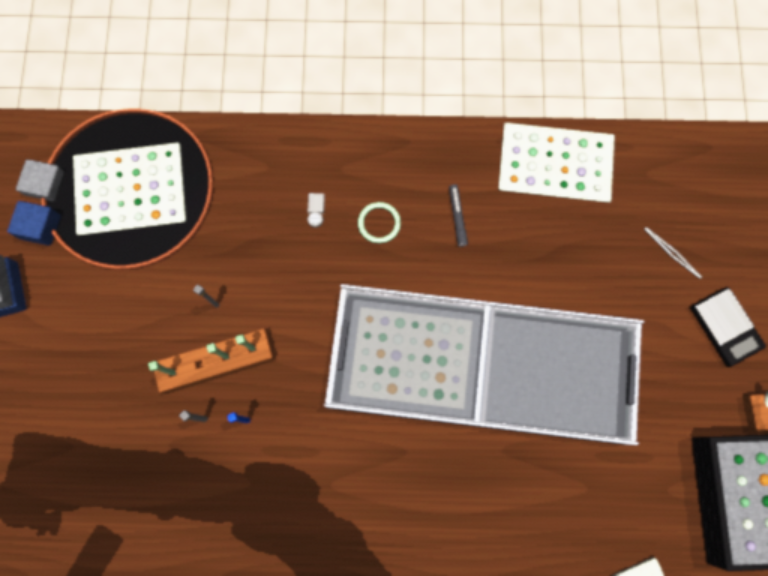

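```bash
cat > h.py <<'E'
import numpy as np, cv2
from bench import manip
def ray(cam,u,v):
    m=manip.camera_model(cam); T=m["cam_to_world"]
    d=T[:3,:3]@np.array([(u-m["cx"])/m["fx"],(v-m["cy"])/m["fy"],1.]); return T[:3,3],d/np.linalg.norm(d)
def onz(cam,u,v,z):
    o,d=ray(cam,u,v); return o+d*(z-o[2])/d[2]
def tri(u1,v1,u2,v2):
    o,d=ray("top",u1,v1);p,e=ray("scene",u2,v2)
    A=np.stack([d,-e],1); s=np.linalg.lstsq(A,p-o,rcond=None)[0]
    a,b=o+d*s[0],p+e*s[1]; return (a+b)/2,np.linalg.norm(a-b)
def proj(cam,P):
    m=manip.camera_model(cam); q=np.linalg.inv(m["cam_to_world"])@np.append(P,1); return m["fx"]*q[0]/q[2]+m["cx"],m["fy"]*q[1]/q[2]+m["cy"]
def green(im):
    h=cv2.cvtColor(im,cv2.COLOR_BGR2HSV); return cv2.inRange(h,(40,50,90),(85,255,255))
def crop(im,x,y,w,h,f,name): cv2.imwrite(name,cv2.resize(im[y:y+h,x:x+w],None,fx=f,fy=f,interpolation=cv2.INTER_CUBIC))
E
python3 - <<'E'
from h import *
t=manip.snapshot("top");s=manip.snapshot("scene")
cv2.imwrite("pics/t.npy.png",t);cv2.imwrite("pics/s.npy.png",s)
crop(t,210,180,225,125,3.5,"pics/tcase.png")
crop(t,85,180,110,110,5,"pics/tstand.png")
crop(s,335,155,100,105,5,"pics/sstand.png")
crop(s,110,150,210,100,3.8,"pics/scase.png")
E
```

```text
(no output)
```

View pics/tcase.png

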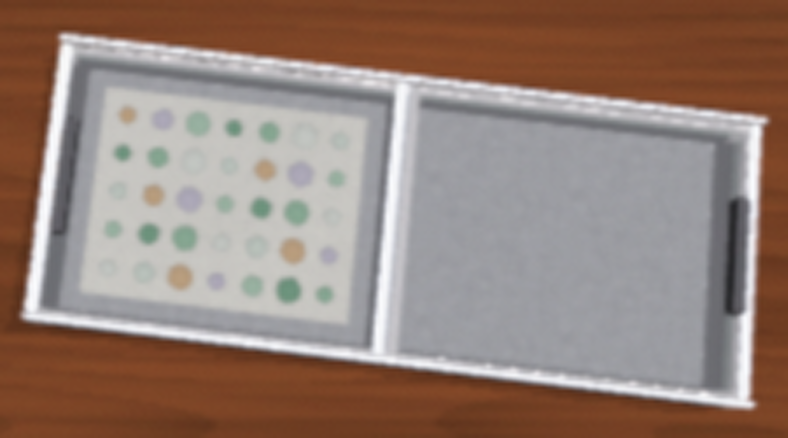

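View pics/tstand.png

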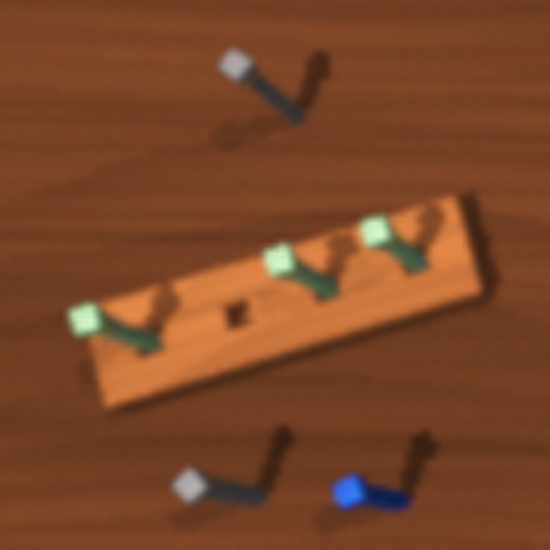

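View pics/sstand.png

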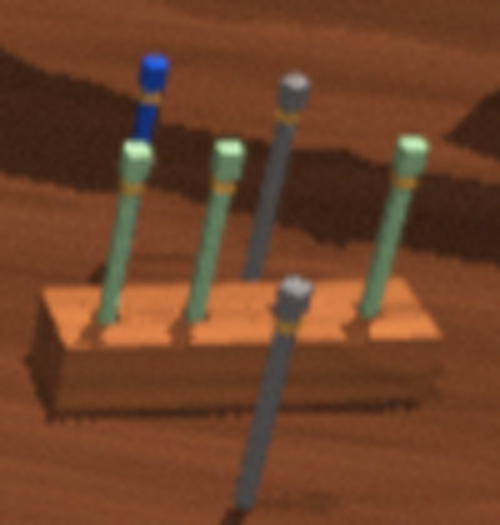

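View pics/scase.png

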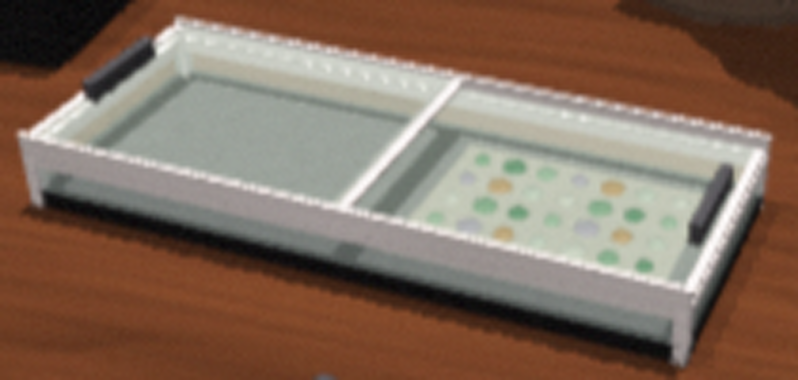

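Run:
```python
from h import *
np.set_printoptions(precision=4,suppress=True)
def c(x0,y0,f,px,py): return x0+(px+.5)/f-.5, y0+(py+.5)/f-.5
C=[onz("top",*c(210,180,3.5,*p),.06) for p in [(62,36),(767,120),(24,320),(753,406)]]
for p in C: print(p)
a=(C[0]-C[1])+(C[2]-C[3]); a/=np.linalg.norm(a); print("case y",a,"len",np.linalg.norm(C[0]-C[1]),np.linalg.norm(C[2]-C[3]),np.linalg.norm(C[0]-C[2]))
print("ctr",np.mean(C,0))
print("upull",onz("top",*c(210,180,3.5,738,256),.072))
print("lpull",onz("top",*c(210,180,3.5,68,175),.066))
# pull by stereo
t=cv2.imread("pics/t.npy.png");s=cv2.imread("pics/s.npy.png")
def heads(im,cam):
    m=green(im); n,l,st,ce=cv2.connectedComponentsWithStats(m); 
    for i in range(1,n):
        if st[i,4]>12: print(cam,st[i],ce[i])
heads(t[180:290,85:195],"t"); heads(s[155:260,335:435],"s")
for p in [(85,320),(279,261),(375,231)]: print("head",onz("top",*c(85,180,5,*p),.138))
for p in [((85,320),(410,144)),((279,261),(229,148)),((375,231),(137,149))]:
    print("tri",tri(*c(85,180,5,*p[0]),*c(335,155,5,*p[1])))
for p in [(150,340),(327,288),(415,262),(236,313)]: print("foot",onz("top",*c(85,180,5,*p),.04))
for p in [(80,310),(105,408),(485,292),(460,194)]: print("stand",onz("top",*c(85,180,5,*p),.04))
for p in [(236,64),(190,485),(349,490)]: print("decoy",onz("top",*c(85,180,5,*p),.126))
```

```text
[0.6092 0.0591 0.06  ]
[ 0.5571 -0.4384  0.06  ]
[0.4095 0.079  0.06  ]
[ 0.36   -0.4167  0.06  ]
case y [ 0.1017  0.9948 -0.    ] len 0.5002094386421408 0.4982022445607506 0.20064653260861437
ctr [ 0.484  -0.1792  0.06  ]
upull [ 0.4601 -0.4082  0.072 ]
lpull [0.509  0.0516 0.066 ]
t [73 44 10  9 26] [76.8462 47.5   ]
t [53 49 13 10 27] [57.6667 52.7778]
t [14 61  7  6 27] [17.0741 63.5556]
s [79 27  6  8 36] [81.7222 30.7778]
s [24 28  6  8 37] [26.8919 31.6216]
s [43 28  6  8 42] [45.2619 31.3095]
s [38 39  8 25 73] [41.2192 50.2192]
s [73 38  9 25 74] [76.7703 49.2973]
s [20 40  7 24 69] [23.1304 51.3478]
head [0.4622 0.3331 0.138 ]
head [0.4904 0.2478 0.138 ]
head [0.5048 0.2052 0.138 ]
tri (array([0.4624, 0.3335, 0.1362]), np.float64(0.0003349237265789509))
tri (array([0.4906, 0.2486, 0.1362]), np.float64(0.0007401826642385958))
tri (array([0.505 , 0.2059, 0.1369]), np.float64(0.0009738420667498147))
foot [0.4635 0.3331 0.04  ]
foot [0.4906 0.2479 0.04  ]
foot [0.5043 0.2052 0.04  ]
foot [0.4775 0.2919 0.04  ]
stand [0.4777 0.3687 0.04  ]
stand [0.43   0.3523 0.04  ]
stand [0.4899 0.1698 0.04  ]
stand [0.5388 0.1847 0.04  ]
decoy [0.5841 0.2773 0.126 ]
decoy [0.3902 0.2836 0.126 ]
decoy [0.3892 0.2122 0.126 ]
```

Add to h.py:
```python
C0=np.array([.4840,-.1792]); EY=np.array([.1017,.9948]); EX=np.array([.9948,-.1017]); CYAW=-0.1019
def pose():
    from scipy.spatial.transform import Rotation as R
    s=manip.get_state(); M=R.from_quat(s["tcp_rot"]).as_matrix(); y=M[:,1]; return s["eef_pos"],np.arctan2(-y[0],y[1]),s,M
def case(cx,cy): return C0+cx*EX+cy*EY
def tocase(p): d=np.asarray(p)[:2]-C0; return np.array([d@EX,d@EY])*1000
def go(xy,z,yaw):
    p,w,s,M=pose()
    t=-(yaw-w); t=(t+np.pi/2)%np.pi-np.pi/2
    y=w-t; Y=np.array([-np.sin(y),np.cos(y)]); X=np.array([-Y[1],Y[0]])
    d=np.asarray(xy)-p[:2]
    print("turn %.3f then X %.1f Y %.1f Z %.1f mm"%(t,d@X*1e3,d@Y*1e3,(p[2]-z)*1e3),"| pos",np.round(p,4),"yaw %.3f"%w,"w %.4f"%s["gripper_width"],"F",np.round(s["contact_force"],1),"t %.2f"%s["t"])
```

```text
(no output)
```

Call:
arm_command(
  moves="0 0 0 -0.165 0; -50 -50 0 0 0; -50 -50 0 0 0; -50 -50 0 0 0; -50 -50 0 0 0; -50 -50 0 0 0; -50 -50 0 0 0; 0 -60 0 0 -0.3; 0 -60 0 0 -0.3; 0 -60 0 0 -0.3",
)

```text
t: 1.45
eef_pos: [0.383, 0.1311, 0.2313]
tcp_rot: [0.051, 0.999, 0.0, 0.0]
contact_force: [1.1, 0.1, 0.5]
gripper_width: 0.0298
```

Call:
arm_command(
  moves="-10 -60 0 0 -0.3; -10 -60 0 0 -0.3; -10 -60 0 0 -0.3; -10 -60 0 0 -0.3; -10 -60 0 0 -0.3; -10 -60 0 0 -0.3; -10 -60 0 0 -0.3; -10 -60 0 0 -0.3; -10 -30 0 0 -0.3; 0 0 0 0 -0.3",
)

```text
t: 2.7
eef_pos: [0.4203, -0.3859, 0.2309]
tcp_rot: [0.053, 0.999, -0.001, -0.0]
contact_force: [0.0, 1.2, -0.2]
gripper_width: 0.0298
```

Run:
```python
from h import *
go(case(0,-.236),.062,CYAW)
t=manip.snapshot("top"); cv2.imwrite("pics/t2.png",cv2.resize(t,None,fx=1.5,fy=1.5))
```

```text
turn -0.003 then X -42.3 Y -23.9 Z 168.9 mm | pos [ 0.4203 -0.3859  0.2309] yaw -0.105 w 0.0298 F [ 0.   1.2 -0.2] t 2.70
```

View pics/t2.png

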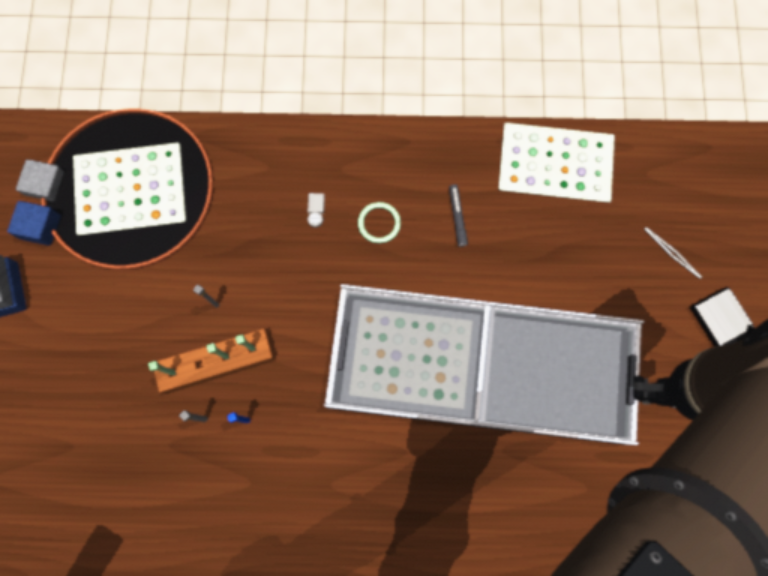

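Call:
arm_command(
  moves="-21 -12 40 0 -0.3; -21 -12 40 0 -0.3; 0 0 40 0 -0.3; 0 0 35 0 -0.3; 0 0 0 0 -0.3; 0 0 12 0 -0.3; 0 0 0 0 -0.3",
)

```text
t: 3.62
eef_pos: [0.4607, -0.4113, 0.0649]
tcp_rot: [0.051, 0.999, -0.0, 0.0]
contact_force: [-0.6, 0.8, -0.2]
gripper_width: 0.03
```

Run:
```python
from h import *
go(case(0,-.236),.063,CYAW)
t=manip.snapshot("top"); s=manip.snapshot("scene")
crop(t,370,190,90,110,5,"pics/t3.png");crop(s,100,130,110,110,5,"pics/s3.png")
```

```text
turn 0.000 then X 0.4 Y -2.7 Z 1.9 mm | pos [ 0.4607 -0.4113  0.0649] yaw -0.101 w 0.0300 F [-0.6  0.8 -0.2] t 3.62
```

View pics/s3.png

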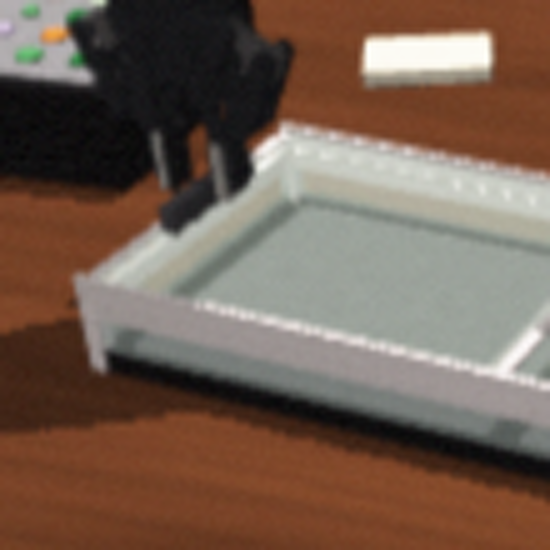

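View pics/t3.png

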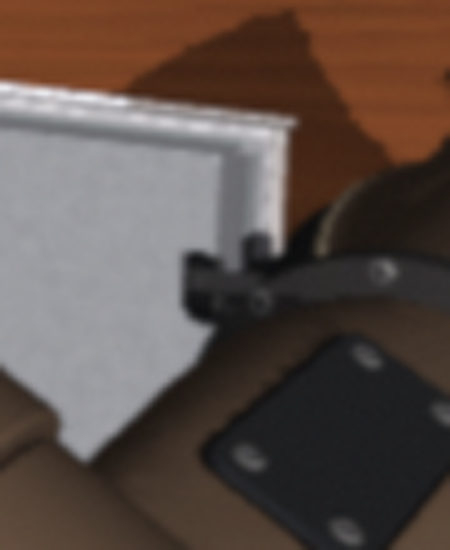

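Call:
arm_command(
  moves="0 -2.5 1.5 0 -0.4; 0 0 0 0 -0.6; 0 0 0 0 -1; 0 0 0 0 -1; 0 0 0 0 -1",
)

```text
t: 4.35
eef_pos: [0.4603, -0.4128, 0.0632]
tcp_rot: [0.051, 0.999, 0.001, 0.0]
contact_force: [-1.2, 5.4, 7.0]
gripper_width: 0.0082
```

Run:
```python
from h import *
go(case(0,-.236+.186),.063,CYAW); print(tocase(pose()[0]))
```

```text
turn 0.001 then X 0.2 Y 184.8 Z 0.2 mm | pos [ 0.4603 -0.4128  0.0632] yaw -0.101 w 0.0082 F [-1.2  5.4  7. ] t 4.35
[ 1.47429115e-01 -2.34769277e+02]
```

Call:
arm_command(
  moves="0 2 0 0 -1; 0 4 0 0 -1; 0 6 0 0 -1; 0 7 0 0 -1; 0 7 0 0 -1; 0 7 0 0 -1; 0 7 0 0 -1; 0 7 0 0 -1; 0 7 0 0 -1; 0 7 0 0 -1",
)

```text
t: 5.6
eef_pos: [0.4665, -0.3533, 0.0632]
tcp_rot: [0.051, 0.999, -0.0, 0.0]
contact_force: [0.2, -2.4, 5.2]
gripper_width: 0.0084
```

Run:
```python
from h import *
go(case(0,-.236+.186),.063,CYAW); print(tocase(pose()[0]))
```

```text
turn -0.000 then X 0.3 Y 125.0 Z 0.2 mm | pos [ 0.4665 -0.3533  0.0632] yaw -0.102 w 0.0084 F [ 0.2 -2.4  5.2] t 5.60
[   0.29770383 -174.98583946]
```

Call:
arm_command(
  moves="0 7 0 0 -1; 0 7 0 0 -1; 0 7 0 0 -1; 0 7 0 0 -1; 0 7 0 0 -1; 0 7 0 0 -1; 0 7 0 0 -1; 0 7 0 0 -1; 0 7 0 0 -1; 0 7 0 0 -1",
)

```text
t: 6.85
eef_pos: [0.4738, -0.2836, 0.0632]
tcp_rot: [0.051, 0.999, -0.0, 0.0]
contact_force: [1.0, -1.2, 5.1]
gripper_width: 0.0084
```

Call:
arm_command(
  moves="0 7 0 0 -1; 0 7 0 0 -1; 0 7 0 0 -1; 0 7 0 0 -1; 0 6 0 0 -1; 0 5 0 0 -1; 0 4 0 0 -1; 0 3 0 0 -1; 0 2 0 0 -1; 0 0 0 0 -1",
)

```text
t: 8.1
eef_pos: [0.4788, -0.2356, 0.0632]
tcp_rot: [0.051, 0.999, 0.0, 0.001]
contact_force: [0.3, 0.2, 6.6]
gripper_width: 0.0086
```

Run:
```python
from h import *
go(case(0,-.236+.186),.063,CYAW); print(tocase(pose()[0]))
s=manip.snapshot("scene");crop(s,100,130,240,120,3.3,"pics/s4.png")
```

```text
turn 0.000 then X 0.6 Y 6.6 Z 0.2 mm | pos [ 0.4788 -0.2356  0.0632] yaw -0.101 w 0.0086 F [0.3 0.2 6.6] t 8.10
[  0.60224291 -56.58868101]
```

View pics/s4.png

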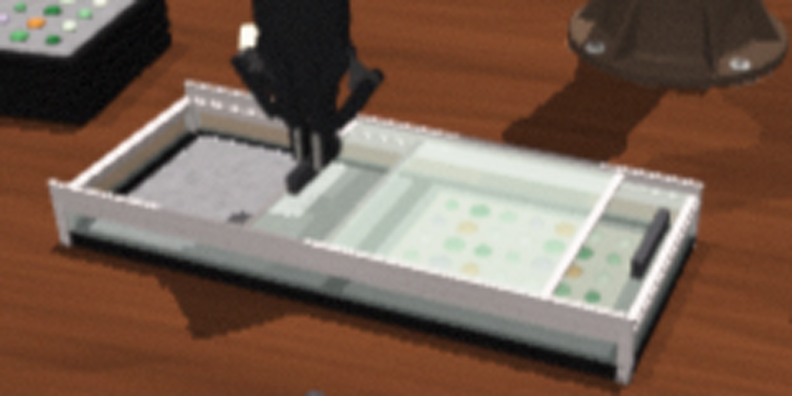

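Call:
arm_command(
  moves="0 1 0 0 -1; 0 2 0 0 -1; 0 2 0 0 -1; 0 1 0 0 -1; 0 0 0 0 -1; 0 0 0 0 -0.3; 0 0 0 0 -0.3; 0 0 0 0 -0.3; 0 0 -15 0 -0.3; 0 0 -30 0 -0.3",
)

```text
t: 9.4
eef_pos: [0.4782, -0.2298, 0.1083]
tcp_rot: [0.051, 0.999, 0.0, -0.001]
contact_force: [1.2, 0.0, 0.8]
gripper_width: 0.03
```

Call:
arm_command(
  moves="0 0 -40 0 -0.3; 0 0 -50 0 -0.3; 0 60 0 -0.15 -0.3; 0 60 0 -0.15 -0.3; 0 60 0 -0.12 -0.3; 0 60 0 0 -0.3; 0 60 0 0 -0.3; 0 0 0 0 -0.3",
)

```text
t: 10.4
eef_pos: [0.4314, 0.0665, 0.1985]
tcp_rot: [-0.162, 0.987, 0.001, 0.0]
contact_force: [0.1, -0.7, 0.0]
gripper_width: 0.0299
```

Run:
```python
from h import *
go((.5046,.2053),.19,.314)
t=manip.snapshot("top");crop(t,85,180,110,110,5,"pics/t5.png")
```

```text
turn 0.012 then X -112.5 Y 109.4 Z 8.5 mm | pos [0.4314 0.0665 0.1985] yaw 0.326 w 0.0299 F [ 0.1 -0.7  0. ] t 10.40
```

View pics/t5.png

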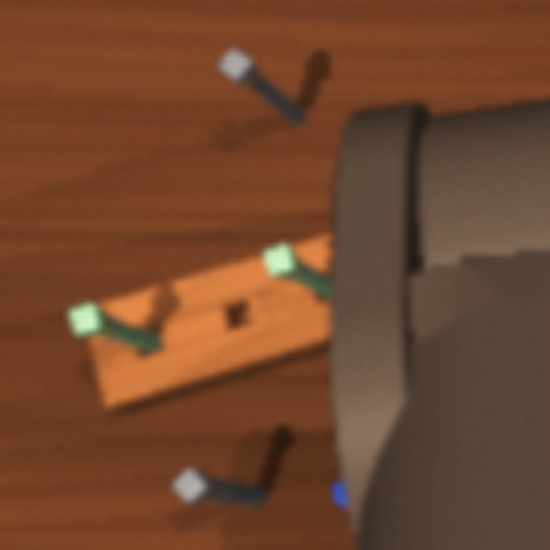

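Call:
arm_command(
  moves="-56 55 0 0.012 -0.3; -56 54 0 0 -0.3; 0 0 9 0 -0.3; 0 0 0 0 -0.3",
)

```text
t: 10.95
eef_pos: [0.4913, 0.1708, 0.1884]
tcp_rot: [-0.151, 0.988, -0.001, -0.001]
contact_force: [0.4, -0.8, -0.7]
gripper_width: 0.0298
```

Run:
```python
from h import *
go((.5046,.2053),.128,.314)
```

```text
turn -0.010 then X -23.3 Y 28.7 Z 60.4 mm | pos [0.4913 0.1708 0.1884] yaw 0.304 w 0.0298 F [ 0.4 -0.8 -0.7] t 10.95
```

Call:
arm_command(
  moves="-12 14 0 -0.01 -0.3; -11.5 14.5 0 0 -0.3; 0 0 20 0 -0.3; 0 0 20 0 -0.3; 0 0 0 0 -0.3",
)

```text
t: 11.58
eef_pos: [0.5043, 0.2076, 0.1479]
tcp_rot: [-0.158, 0.988, -0.0, -0.001]
contact_force: [-0.6, -0.8, -0.2]
gripper_width: 0.0297
```

Run:
```python
from h import *
go((.5046,.2053),.128,.314)
s=manip.snapshot("scene");crop(s,335,125,100,135,4,"pics/s6.png")
```

```text
turn 0.003 then X 0.4 Y -2.3 Z 19.9 mm | pos [0.5043 0.2076 0.1479] yaw 0.317 w 0.0297 F [-0.6 -0.8 -0.2] t 11.57
```

View pics/s6.png

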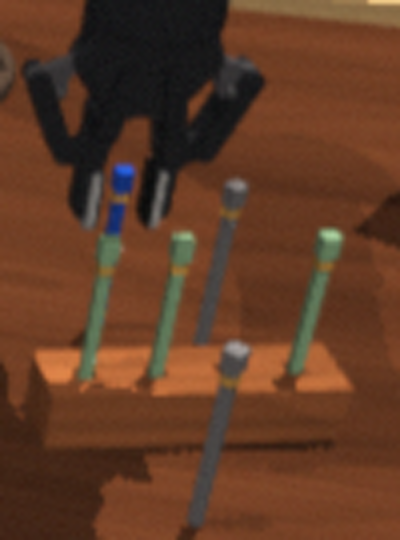

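Call:
arm_command(
  moves="0 -2 5 0 -0.3; 0 0 15 0 -0.3; 0 0 0 0 -0.3; 0 0 0 0 -0.5; 0 0 0 0 -1; 0 0 0 0 -1; 0 0 0 0 -1",
)

```text
t: 12.5
eef_pos: [0.5058, 0.2054, 0.1292]
tcp_rot: [-0.157, 0.988, 0.0, 0.0]
contact_force: [0.7, 0.1, 3.8]
gripper_width: 0.0097
```

Call:
arm_command(
  moves="0 0 -10 0 -1; 0 0 -20 0 -1; 0 0 0 0 -1",
)

```text
t: 12.88
eef_pos: [0.5064, 0.2056, 0.1603]
tcp_rot: [-0.157, 0.988, 0.001, 0.001]
contact_force: [0.2, -0.6, -0.6]
gripper_width: 0.009
```

Run:
```python
from h import *
go(case(-.05,-.11),.21,CYAW)
s=manip.snapshot("scene");crop(s,335,125,100,135,4,"pics/s7.png")
```

```text
turn 0.418 then X 33.2 Y -495.1 Z -49.7 mm | pos [0.5064 0.2056 0.1603] yaw 0.316 w 0.0090 F [ 0.2 -0.6 -0.6] t 12.88
```

View pics/s7.png

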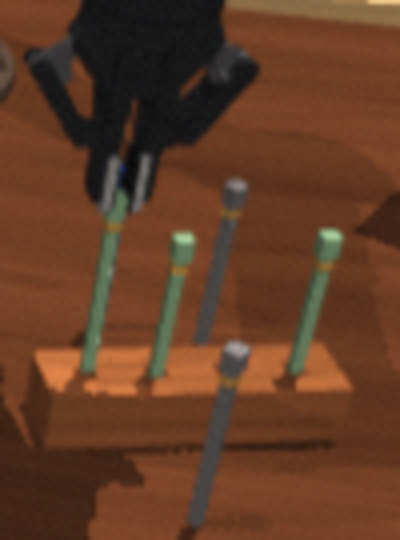

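Call:
arm_command(
  moves="0 0 6 0 -1; 0 0 5 0 -1; -8 0 0.5 0 -1; -7 0 1 0 -1; -7 0 1 0 -1; -7 0 1.5 0 -1; 0 0 0 0 -1",
)

```text
t: 13.8
eef_pos: [0.5335, 0.2144, 0.1437]
tcp_rot: [-0.157, 0.988, -0.0, -0.0]
contact_force: [-3.2, 0.1, 1.8]
gripper_width: 0.0096
```

Run:
```python
from h import *
go((.5046,.2053),.15,.314)
s=manip.snapshot("scene");crop(s,335,125,100,135,4,"pics/s8.png")
```

```text
turn 0.002 then X 30.3 Y 0.3 Z -6.3 mm | pos [0.5335 0.2144 0.1437] yaw 0.316 w 0.0096 F [-3.2  0.1  1.8] t 13.80
```

View pics/s8.png

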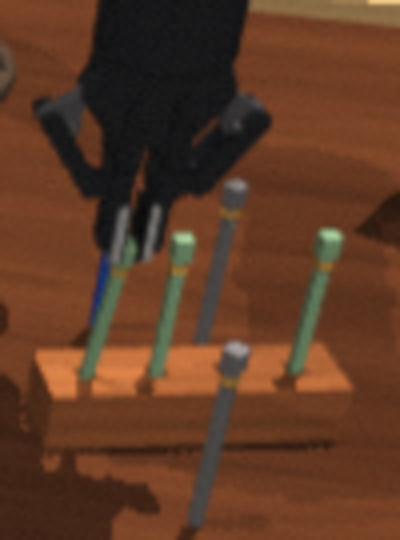

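Call:
arm_command(
  moves="-9 0 3 0 -1; -9 0 4 0 -1; -9 0 5 0 -1; -8 0 6 0 -1; -8 0 6 0 -1; -8 0 7 0 -1; 0 0 0 0 -1",
)

```text
t: 14.72
eef_pos: [0.5865, 0.2318, 0.1146]
tcp_rot: [-0.157, 0.988, 0.001, 0.005]
contact_force: [5.3, 2.2, 11.5]
gripper_width: 0.0095
```

Run:
```python
from h import *
go((.5046,.2053),.15,.314)
s=manip.snapshot("scene");crop(s,335,125,100,135,4,"pics/s9.png")
```

```text
turn 0.002 then X 86.1 Y 0.1 Z -35.4 mm | pos [0.5865 0.2318 0.1146] yaw 0.316 w 0.0095 F [ 5.3  2.2 11.5] t 14.72
```

View pics/s9.png

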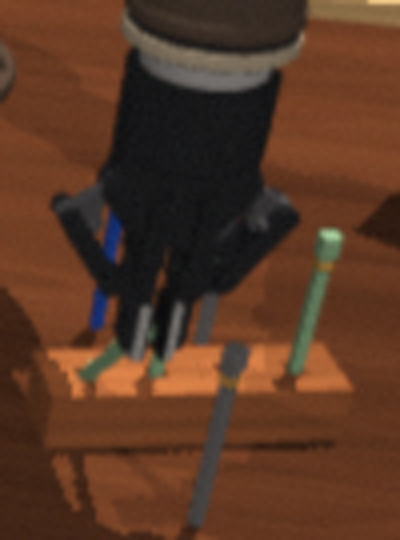

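Call:
arm_command(
  moves="0 0 -10 0 -1; 0 0 -20 0 -1; 0 0 -25 0 -1; 0 0 -20 0 -1; 20 -20 -10 0 -1; 20 -30 0 0.1 -1; 20 -40 0 0.15 -1; 0 -40 0 0.16 -1; 0 0 0 0 -1",
)

```text
t: 15.9
eef_pos: [0.5513, 0.083, 0.1983]
tcp_rot: [0.051, 0.999, -0.001, 0.001]
contact_force: [0.5, 1.3, 0.1]
gripper_width: 0.0091
```

Run:
```python
from h import *
go(case(.03,-.115),.17,CYAW)
t=manip.snapshot("top");s=manip.snapshot("scene");cv2.imwrite("pics/s10.png",cv2.resize(s,None,fx=1.5,fy=1.5));crop(t,85,130,200,150,3.5,"pics/t10.png")
```

```text
turn 0.001 then X 10.3 Y -382.7 Z 28.3 mm | pos [0.5513 0.083  0.1983] yaw -0.101 w 0.0091 F [0.5 1.3 0.1] t 15.90
```

View pics/s10.png

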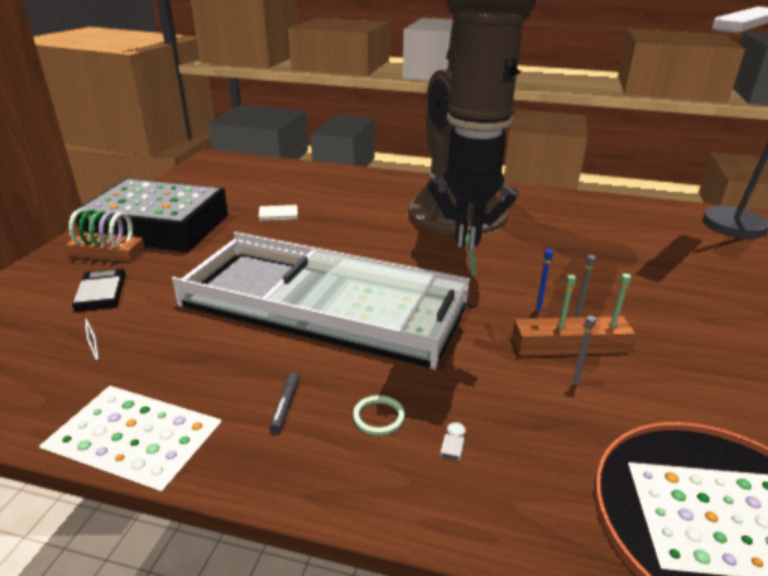

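Call:
arm_command(
  moves="0 -30 0 0 -1; 0 -50 0 0 -1; 0 -55 0 0 -1; 0 -55 0 0 -1; 2 -55 0 0 -1; 2 -55 0 0 -1; 2 -50 0 0 -1; 2 -30 0 0 -1; 0 0 0 0 -1",
)

```text
t: 17.12
eef_pos: [0.5071, -0.2926, 0.1977]
tcp_rot: [0.048, 0.999, -0.001, 0.0]
contact_force: [0.2, 1.4, 0.1]
gripper_width: 0.009
```

Run:
```python
from h import *
go(case(.03,-.115),.12,CYAW)
t=manip.snapshot("top");s=manip.snapshot("scene");crop(s,90,100,150,130,4,"pics/s11.png");crop(t,285,150,200,150,3.5,"pics/t11.png")
```

```text
turn 0.007 then X 4.5 Y -4.5 Z 77.7 mm | pos [ 0.5071 -0.2926  0.1977] yaw -0.095 w 0.0090 F [0.2 1.4 0.1] t 17.12
```

View pics/s11.png

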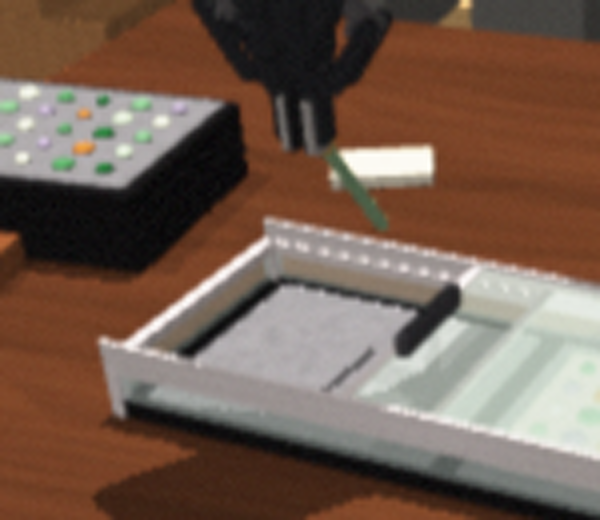

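View pics/t11.png

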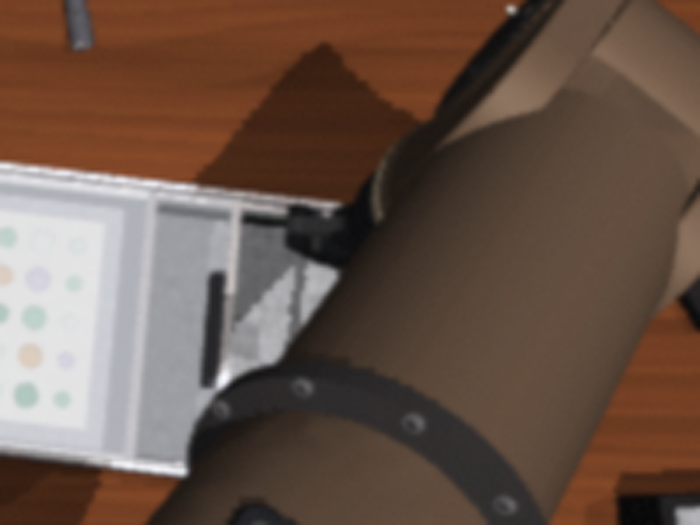

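Run:
```python
from h import *
p,w,_,M=pose()
o,d=ray("scene",90+383/4,100+222/4)
n=M[:,1]
q=o+d*(((p-o)@n)/(d@n)); print(q,p,(q-p)*1e3, tocase(q),tocase(p))
```

```text
[ 0.42587469 -0.2817125   0.1068898 ] [ 0.50806846 -0.28935074  0.19742922] [-82.19377032   7.63824294 -90.53942122] [ -47.3975366  -107.89078074] [  35.14563542 -107.13019838]
```

Call:
arm_command(
  moves="10 -4 20 0.007 -1; 11 -4 30 0 -1; 0 0 20 0 -1; 0 0 12 0 -1; 0 0 0 0 -1; 0 0 0 0 -1",
)

```text
t: 17.98
eef_pos: [0.4863, -0.2964, 0.1165]
tcp_rot: [0.05, 0.999, -0.0, 0.001]
contact_force: [0.5, 0.4, 0.1]
gripper_width: 0.0091
```

Run:
```python
from h import *
go(case(.014,-.115),.104,CYAW)
s=manip.snapshot("scene");crop(s,90,100,150,130,4,"pics/s12.png")
```

```text
turn 0.002 then X 0.2 Y 1.4 Z 12.5 mm | pos [ 0.4863 -0.2964  0.1165] yaw -0.100 w 0.0091 F [0.5 0.4 0.1] t 17.98
```

View pics/s12.png

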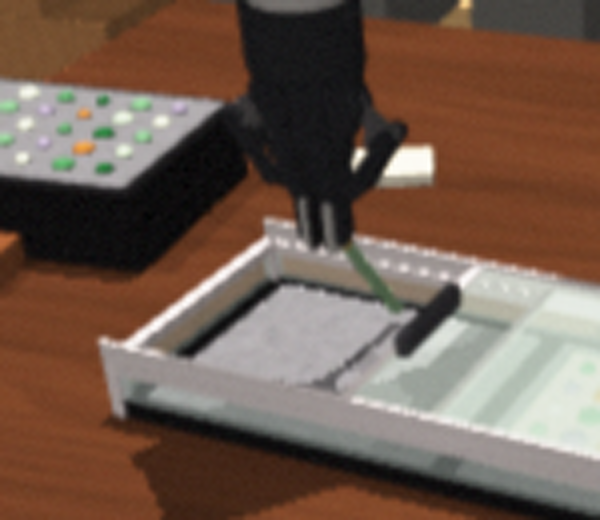

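Call:
arm_command(
  moves="0 0 7 0 -1; -2 0 6 0 -1; -4 0 6 0 -1; -5 0 6 0 -1; -5 0 6 0 -1; -4 0 7 0 -1; 0 0 0 0 -1",
)

```text
t: 18.9
eef_pos: [0.5071, -0.299, 0.078]
tcp_rot: [0.05, 0.999, -0.0, 0.001]
contact_force: [2.6, -0.9, 6.1]
gripper_width: 0.0093
```

Run:
```python
from h import *
go(case(.034,-.115),.08,CYAW)
s=manip.snapshot("scene");crop(s,90,100,150,130,4,"pics/s13.png")
```

```text
turn 0.002 then X 1.1 Y 1.8 Z -2.0 mm | pos [ 0.5071 -0.299   0.078 ] yaw -0.100 w 0.0093 F [ 2.6 -0.9  6.1] t 18.90
```

View pics/s13.png

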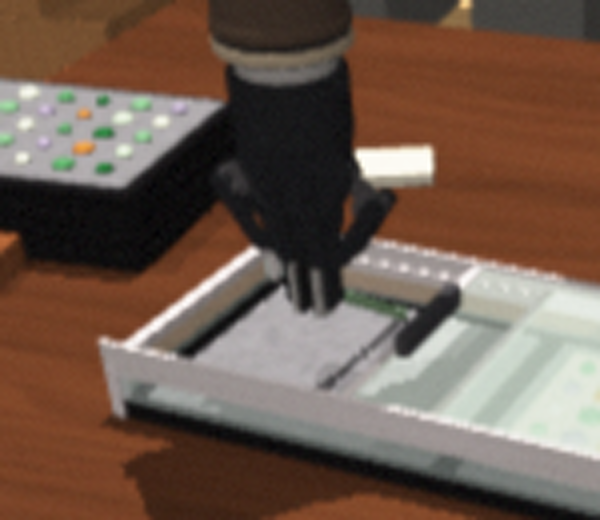

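Call:
arm_command(
  moves="-4 1 7 0 -1; -4 1 7 0 -1; -4 0 7 0 -1; -3 0 7 0 -1; -3 0 7 0 -1; -2 0 7 0 -1; -1 0 7 0 -1; -1 0 4 0 -1; 0 0 0 0 -1",
)

```text
t: 20.08
eef_pos: [0.5269, -0.2987, 0.0243]
tcp_rot: [0.05, 0.999, 0.0, -0.001]
contact_force: [0.2, 0.0, 2.5]
gripper_width: 0.0087
```

Run:
```python
from h import *
go(case(.055,-.115),.018,CYAW)
s=manip.snapshot("scene");crop(s,90,100,150,130,4,"pics/s14.png")
```

```text
turn 0.001 then X -0.1 Y -0.5 Z 6.3 mm | pos [ 0.5269 -0.2987  0.0243] yaw -0.101 w 0.0087 F [0.2 0.  2.5] t 20.07
```

View pics/s14.png

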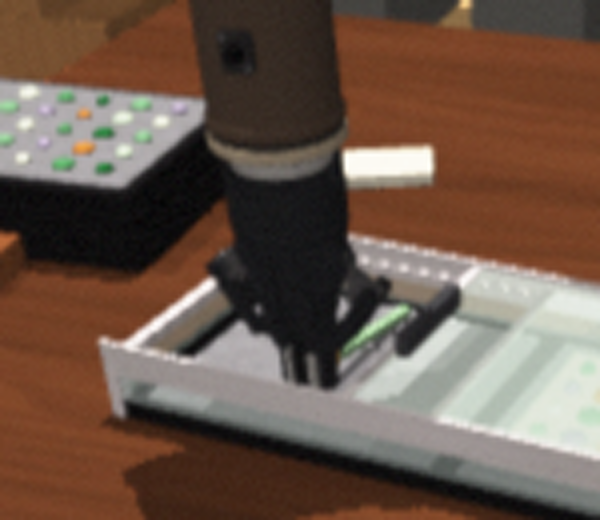

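Call:
arm_command(
  moves="-0.5 0 3 0 -1; 0 0 3 0 -1; 0 0 1.5 0 -1; 0 0 0 0 -1",
)

```text
t: 20.62
eef_pos: [0.5283, -0.2987, 0.0173]
tcp_rot: [0.05, 0.999, 0.0, 0.0]
contact_force: [1.9, -0.2, 2.8]
gripper_width: 0.0087
```

Run:
```python
from h import *
go(case(.055,-.115),.016,CYAW)
```

```text
turn 0.001 then X 1.2 Y -0.6 Z 1.3 mm | pos [ 0.5283 -0.2987  0.0173] yaw -0.101 w 0.0087 F [ 1.9 -0.2  2.8] t 20.62
```

Call:
arm_command(
  moves="0 0 0.5 0 -1; 0 0 0 0 -0.7; 0 0 0 0 -0.5; 0 0 0 0 -0.44; 0 0 0 0 -0.44; 0 0 -15 0 -0.44; 0 0 -40 0 -0.44; 0 0 -50 0 -0.44; 0 0 -50 0 -0.44",
)

```text
t: 21.75
eef_pos: [0.5277, -0.299, 0.1744]
tcp_rot: [0.051, 0.999, -0.0, 0.0]
contact_force: [0.5, -0.1, -0.2]
gripper_width: 0.0241
```

Call:
arm_command(
  moves="0 40 0 0 -0.44; 0 50 0 -0.05 -0.44; 0 55 0 -0.1 -0.44; 0 55 0 -0.1 -0.44; 0 55 0 -0.1 -0.44; 0 50 0 -0.065 -0.44; 0 40 0 0 -0.44; 0 30 0 0 -0.44; 0 0 0 0 -0.44",
)

```text
t: 22.88
eef_pos: [0.4944, 0.0724, 0.1726]
tcp_rot: [-0.158, 0.987, 0.001, 0.0]
contact_force: [-0.1, -0.9, 0.0]
gripper_width: 0.0239
```

Run:
```python
from h import *
go((.4905,.248),.16,.314)
t=manip.snapshot("top");s=manip.snapshot("scene");crop(s,90,130,330,130,2.4,"pics/s15.png");crop(t,85,150,350,150,2.2,"pics/t15.png")
```

```text
turn 0.004 then X -50.5 Y 168.2 Z 12.6 mm | pos [0.4944 0.0724 0.1726] yaw 0.318 w 0.0239 F [-0.1 -0.9  0. ] t 22.88
```

View pics/s15.png

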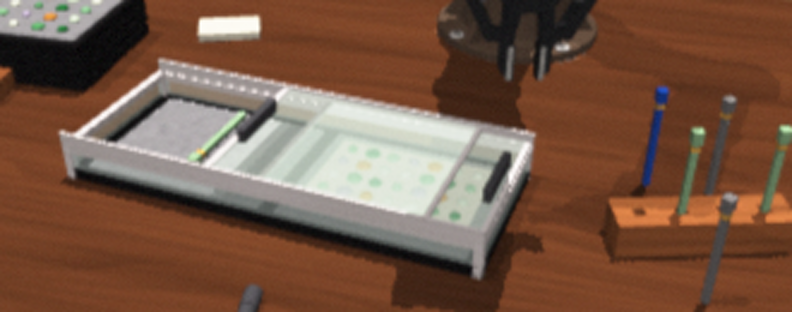

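View pics/t15.png

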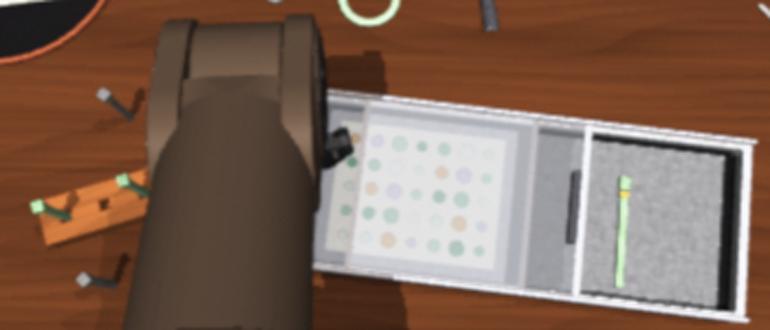

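Call:
arm_command(
  moves="-15 40 0 0 -0.44; -15 40 0 0 -0.44; -10 40 0 0 -0.44; -8 33 0 0 -0.44; -2.5 15 0 0 -0.44; 0 0 12 0 -0.44; 0 0 0 0 -0.44",
)

```text
t: 23.85
eef_pos: [0.4909, 0.2428, 0.1587]
tcp_rot: [-0.155, 0.988, -0.001, -0.001]
contact_force: [-0.1, -0.5, -0.4]
gripper_width: 0.0239
```

Run:
```python
from h import *
go((.4905,.248),.128,.314)
def c(x0,y0,f,px,py): return x0+(px+.5)/f-.5, y0+(py+.5)/f-.5
print(tocase(onz("top",*c(85,150,2.2,625,178),.026)),tocase(onz("top",*c(85,150,2.2,620,286),.02)))
s=manip.snapshot("scene");crop(s,335,125,100,135,4,"pics/s16.png")
```

```text
turn -0.002 then X -1.3 Y 5.1 Z 30.7 mm | pos [0.4909 0.2428 0.1587] yaw 0.312 w 0.0239 F [-0.1 -0.5 -0.4] t 23.85
[  45.98614011 -114.0693041 ] [ -75.77830148 -118.1091219 ]
```

View pics/s16.png

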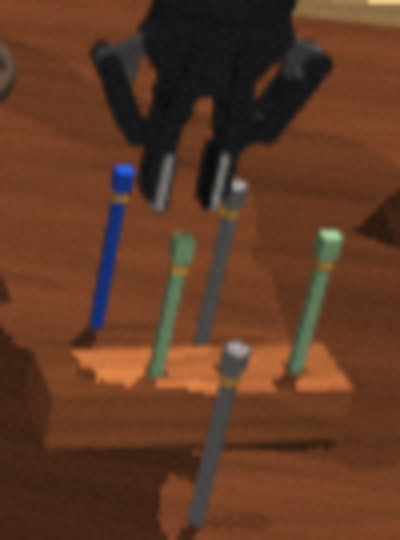

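Call:
arm_command(
  moves="-1 5 5 0 -0.44; 0 0 0 0 -0.44; 0 0 13 0 -0.44; 0 0 12.5 0 -0.44; 0 0 0 0 -0.5; 0 0 0 0 -0.6; 0 0 0 0 -1; 0 0 0 0 -1; 0 0 0 0 -1",
)

```text
t: 25.02
eef_pos: [0.4908, 0.2505, 0.1296]
tcp_rot: [-0.156, 0.988, 0.0, 0.0]
contact_force: [-0.4, -0.2, 2.1]
gripper_width: 0.0095
```

Call:
arm_command(
  moves="0 0 -10 0 -1; 0 0 -10 0 -1; -8 0 0.5 0 -1; -7 0 1 0 -1; -7 0 1 0 -1; -7 0 1.5 0 -1; -8 0 2 0 -1; -9 0 3 0 -1; -9 0 4 0 -1; 0 0 0 0 -1",
)

```text
t: 26.28
eef_pos: [0.5436, 0.2676, 0.1359]
tcp_rot: [-0.156, 0.988, -0.0, 0.0]
contact_force: [-1.5, -1.2, 2.7]
gripper_width: 0.0093
```

Run:
```python
from h import *
go((.4905,.248),.15,.314)
s=manip.snapshot("scene");crop(s,335,125,100,135,4,"pics/s17.png")
```

```text
turn -0.000 then X 56.5 Y -2.2 Z -14.1 mm | pos [0.5436 0.2676 0.1359] yaw 0.314 w 0.0093 F [-1.5 -1.2  2.7] t 26.27
```

View pics/s17.png

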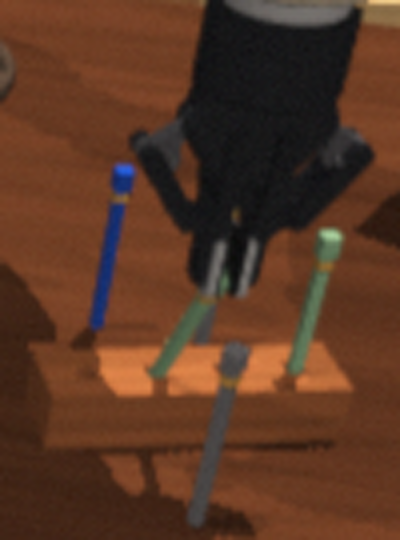

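Call:
arm_command(
  moves="-8 0 5 0 -1; 0 0 0 0 -1; 0 0 -10 0 -1; 0 0 -25 0 -1; 0 0 -25 0 -1; 10 -20 -10 0 -1; 10 -30 0 0.1 -1; 10 -40 0 0.15 -1; 0 -40 0 0.165 -1; 0 0 0 0 -1",
)

```text
t: 27.58
eef_pos: [0.5481, 0.1295, 0.2016]
tcp_rot: [0.055, 0.998, -0.001, 0.0]
contact_force: [0.0, 0.3, -0.5]
gripper_width: 0.0094
```

Call:
arm_command(
  moves="2 -50 0 0 -1; 2 -55 0 0 -1; 2 -55 0 0 -1; 2 -55 0 0 -1; 2 -55 0 0 -1; 2 -55 0 0 -1; 2 -50 0 0 -1; 2 -30 0 0 -1; 0 0 0 0 -1",
)

```text
t: 28.7
eef_pos: [0.4899, -0.2692, 0.2014]
tcp_rot: [0.052, 0.999, -0.001, -0.0]
contact_force: [-0.5, 0.4, -0.3]
gripper_width: 0.0092
```

Run:
```python
from h import *
go(case(.0,-.157),.13,CYAW)
s=manip.snapshot("scene");crop(s,90,100,150,130,4,"pics/s18.png")
```

```text
turn -0.003 then X 15.1 Y -68.0 Z 71.4 mm | pos [ 0.4899 -0.2692  0.2014] yaw -0.104 w 0.0092 F [-0.5  0.4 -0.3] t 28.70
```

View pics/s18.png

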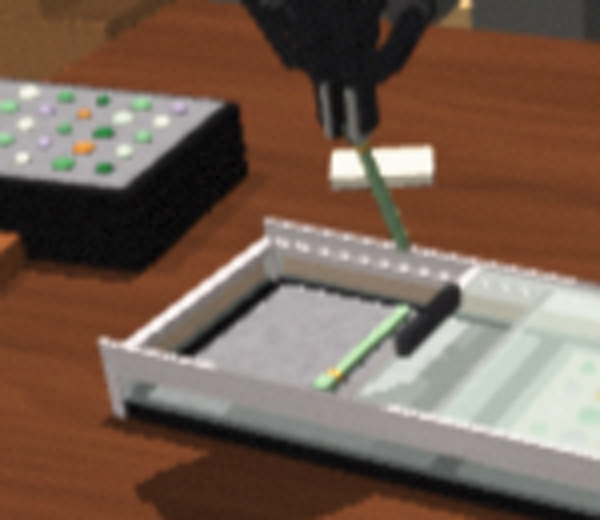

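Run:
```python
from h import *
p,w,_,M=pose()
o,d=ray("scene",90+403/4,100+246/4)
n=M[:,1]
q=o+d*(((p-o)@n)/(d@n)); print(tocase(q)-tocase(p),(q-p)[2]*1e3)
print(tocase(onz("scene",90+320/4,100+384/4,.02)),tocase(onz("scene",90+406/4,100+311/4,.018)))
```

```text
[-5.21355002e+01  2.88326241e-02] -104.05053659789206
[  39.70838762 -116.77353187] [ -75.4913574  -112.90285214]
```

Call:
arm_command(
  moves="8 -30 0 -0.003 -1; 8 -38 10 0 -1; 7 0 20 0 -1; 0 0 25 0 -1; 0 0 15 0 -1; 0 0 5 0 -1; 0 0 0 0 -1",
)

```text
t: 29.62
eef_pos: [0.4622, -0.3314, 0.1264]
tcp_rot: [0.049, 0.999, 0.0, 0.0]
contact_force: [-0.8, -0.6, 0.5]
gripper_width: 0.0096
```

Run:
```python
from h import *
go(case(-.008,-.157),.118,CYAW)
s=manip.snapshot("scene");crop(s,90,100,150,130,4,"pics/s19.png")
```

```text
turn 0.005 then X 1.8 Y -3.4 Z 8.4 mm | pos [ 0.4622 -0.3314  0.1264] yaw -0.097 w 0.0096 F [-0.8 -0.6  0.5] t 29.62
```

View pics/s19.png

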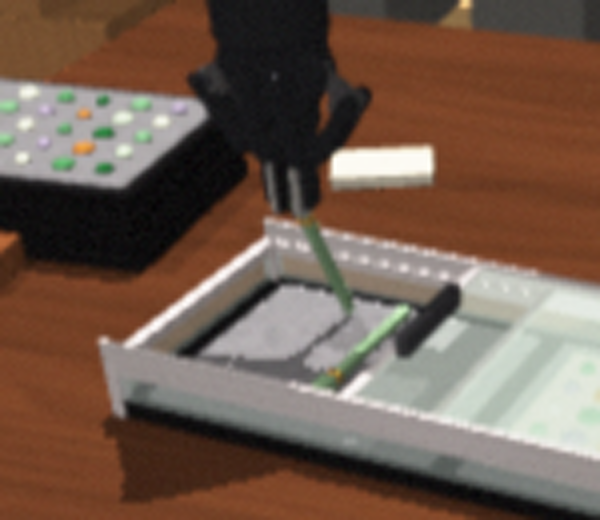

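Call:
arm_command(
  moves="0 -3 5 0.005 -1; 0 0 5 0 -1; -4 0 3 0 -1; -5 0 3 0 -1; -5 0 3.5 0 -1; -5 0 4 0 -1; -5 0 4.5 0 -1; -5 0 5 0 -1; -4 0 5 0 -1; 0 0 0 0 -1",
)

```text
t: 30.92
eef_pos: [0.4983, -0.3396, 0.0904]
tcp_rot: [0.051, 0.999, -0.002, 0.003]
contact_force: [6.0, -0.4, 10.5]
gripper_width: 0.0097
```

Run:
```python
from h import *
go(case(.025,-.157),.09,CYAW)
s=manip.snapshot("scene");crop(s,90,100,150,130,4,"pics/s20.png")
```

```text
turn 0.000 then X 5.5 Y 1.1 Z 0.4 mm | pos [ 0.4983 -0.3396  0.0904] yaw -0.102 w 0.0097 F [ 6.  -0.4 10.5] t 30.93
```

View pics/s20.png

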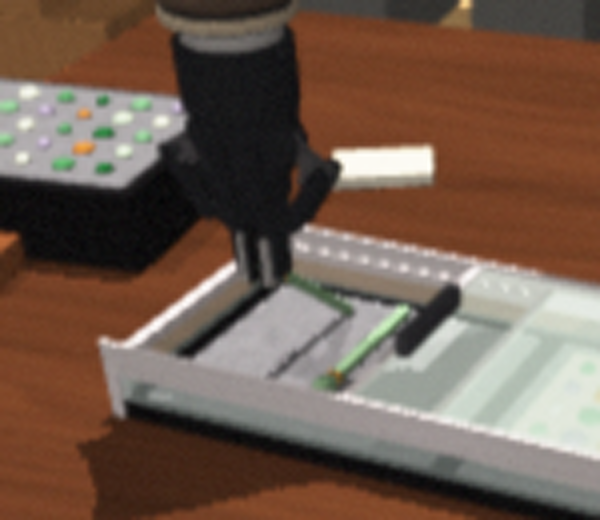

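Call:
arm_command(
  moves="-4 0 5 0 -1; -4 0 5 0 -1; -3.5 0 6 0 -1; -3.5 0 6 0 -1; -3.5 0 6 0 -1; -3 0 7 0 -1; -3 0 7 0 -1; -2 0 7 0 -1; -1 0 7 0 -1; -1 0 7 0 -1",
)

```text
t: 32.22
eef_pos: [0.5225, -0.3409, 0.0247]
tcp_rot: [0.051, 0.999, 0.0, -0.0]
contact_force: [2.2, 0.1, 2.5]
gripper_width: 0.0092
```

Run:
```python
from h import *
go(case(.057,-.157),.016,CYAW)
s=manip.snapshot("scene");crop(s,90,100,150,130,4,"pics/s21.png")
```

```text
turn -0.001 then X -2.3 Y -0.0 Z 8.7 mm | pos [ 0.5225 -0.3409  0.0247] yaw -0.103 w 0.0092 F [2.2 0.1 2.5] t 32.23
```

View pics/s21.png

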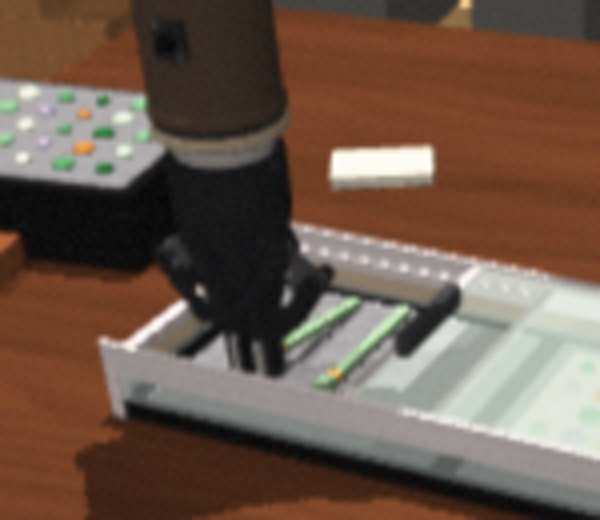

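Call:
arm_command(
  moves="0 0 3 0 -1; 0 0 3 0 -1; 0 0 2 0 -1; 0 0 0 0 -1; 0 0 0 0 -1",
)

```text
t: 32.9
eef_pos: [0.5226, -0.3409, 0.0173]
tcp_rot: [0.051, 0.999, 0.0, -0.0]
contact_force: [2.1, 0.6, 2.2]
gripper_width: 0.0096
```

Run:
```python
from h import *
go(case(.057,-.157),.016,CYAW)
s=manip.snapshot("scene");crop(s,90,100,150,130,4,"pics/s22.png")
m=green(s)[100:230,90:240]; ys,xs=np.nonzero(m)
c=cv2.connectedComponentsWithStats(m); print(c[2],c[3])
print(tocase(onz("scene",90+358/4,100+300/4,.018)))
```

```text
turn -0.001 then X -2.2 Y -0.1 Z 1.3 mm | pos [ 0.5226 -0.3409  0.0173] yaw -0.103 w 0.0096 F [2.1 0.6 2.2] t 32.90
[[    0     0   150   130 19301]
 [   14    23     4     2     7]
 [   24    24     3     2     5]
 [   33    25     4     2     7]
 [    0    26     4     2     8]
 [   15    31     3     2     5]
 [   23    32     5     2     9]
 [   34    33     4     2     7]
 [    0    34     3     2     6]
 [   13    39     6     3    13]
 [   24    41     4     2     8]
 [   72    74    18    14    58]
 [  100    76     1     1     1]
 [   85    78    17    16    52]
 [   79    94     5     3    13]] [[ 74.64416351  64.49634734]
 [ 15.71428571  23.57142857]
 [ 25.2         24.6       ]
 [ 34.71428571  25.57142857]
 [  1.5         26.5       ]
 [ 15.8         31.6       ]
 [ 25.22222222  32.55555556]
 [ 35.71428571  33.57142857]
 [  1.          34.5       ]
 [ 15.30769231  40.23076923]
 [ 25.5         41.5       ]
 [ 80.10344828  81.15517241]
 [100.          76.        ]
 [ 92.07692308  85.75      ]
 [ 81.          95.15384615]]
[ -76.78008509 -154.98811775]
```

View pics/s22.png

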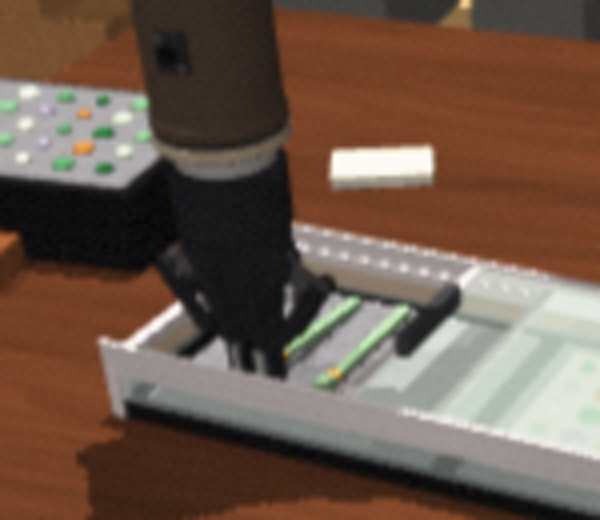

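Call:
arm_command(
  moves="-4 0 -0.3 0 -1; -5 0 0 0 -1; -4 0 0 0 -1; 0 0 0.3 0 -1; 0 0 0 0 -0.7; 0 0 0 0 -0.5; 0 0 0 0 -0.44; 0 0 0 0 -0.44; 0 0 -15 0 -0.44; 0 0 -40 0 -0.44",
)

```text
t: 34.2
eef_pos: [0.5346, -0.3416, 0.0721]
tcp_rot: [0.051, 0.999, 0.001, -0.001]
contact_force: [0.5, -0.2, 0.2]
gripper_width: 0.0238
```

Run:
```python
from h import *
go(case(-.02,-.116),.09,CYAW)
s=manip.snapshot("scene");crop(s,90,100,150,130,4,"pics/s23.png")
```

```text
turn -0.001 then X 86.9 Y 40.4 Z -17.9 mm | pos [ 0.5346 -0.3416  0.0721] yaw -0.103 w 0.0238 F [ 0.5 -0.2  0.2] t 34.20
```

View pics/s23.png

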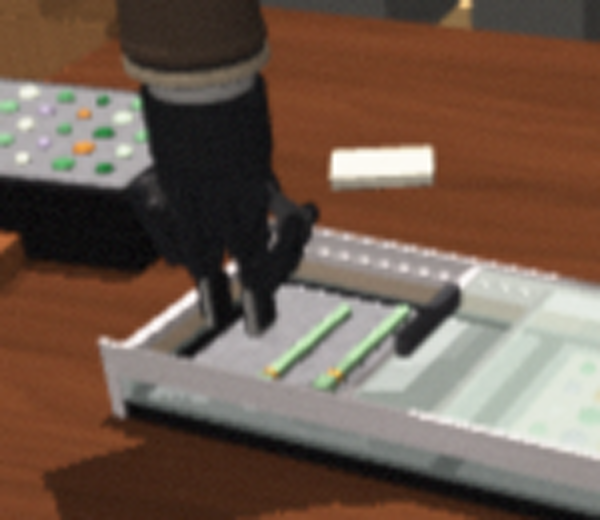

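Call:
arm_command(
  moves="10 10 -15 0 -0.44; 25 15 0 0 -0.44; 25 15 0 0 -0.44; 7 1 0 0 -0.44; 0 0 30 0 -0.44; 0 0 25 0 -0.44; 0 0 0 0 -0.44",
)

```text
t: 35.12
eef_pos: [0.4725, -0.2943, 0.0312]
tcp_rot: [0.051, 0.999, 0.001, -0.001]
contact_force: [-0.6, -0.3, 0.1]
gripper_width: 0.0241
```

Run:
```python
from h import *
go(case(0,-.115),.017,CYAW)
s=manip.snapshot("scene");crop(s,90,100,150,130,4,"pics/s24.png")
```

```text
turn -0.001 then X 0.2 Y 0.7 Z 14.2 mm | pos [ 0.4725 -0.2943  0.0312] yaw -0.103 w 0.0241 F [-0.6 -0.3  0.1] t 35.12
```

View pics/s24.png

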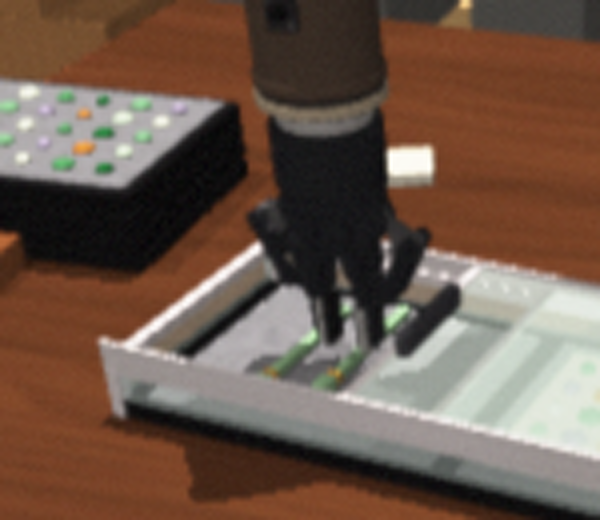

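Call:
arm_command(
  moves="0 0.5 7 0 -0.44; 0 0 6.5 0 -0.44; 0 0 0 0 -0.5; 0 0 0 0 -0.6; 0 0 0 0 -0.7; 0 0 0 0 -1; 0 0 0 0 -1; 0 0 0 0 -1",
)

```text
t: 36.17
eef_pos: [0.4734, -0.2942, 0.0191]
tcp_rot: [0.051, 0.999, 0.0, 0.0]
contact_force: [-1.0, 0.9, 5.3]
gripper_width: 0.0053
```

Run:
```python
from h import *
go(case(0.016,-.115),.017,CYAW)
s=manip.snapshot("scene");crop(s,90,100,150,130,4,"pics/s25.png")
```

```text
turn -0.001 then X -14.8 Y 0.5 Z 2.1 mm | pos [ 0.4734 -0.2942  0.0191] yaw -0.103 w 0.0053 F [-1.   0.9  5.3] t 36.17
```

View pics/s25.png

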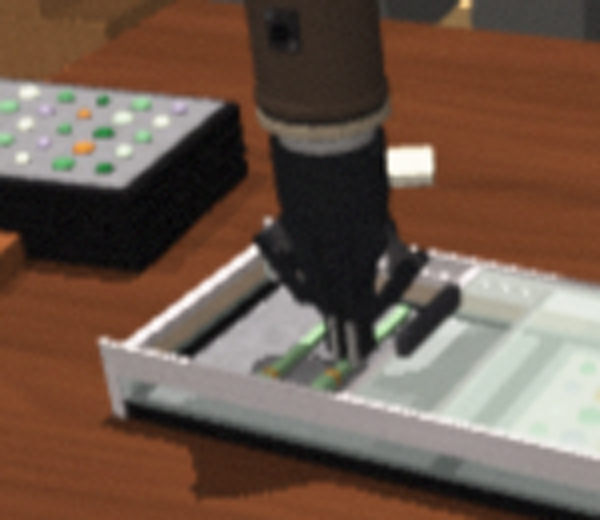

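Gripped (5.3 mm reading on an 8 mm shaft, the same offset as before). Slide it 15 mm toward the customer side and release.

Call:
arm_command(
  moves="-4 0 -0.5 0 -1; -5 0 0 0 -1; -5 0 0 0 -1; -1 0 0.5 0 -1; 0 0 0 0 -0.7; 0 0 0 0 -0.5; 0 0 0 0 -0.44; 0 0 0 0 -0.44; 0 0 -20 0 -0.44; 0 0 -40 0 -0.44",
)

```text
t: 37.48
eef_pos: [0.4872, -0.2951, 0.0783]
tcp_rot: [0.051, 0.999, 0.001, -0.001]
contact_force: [0.6, 0.3, -0.6]
gripper_width: 0.0242
```

Call:
arm_command(
  moves="0 10 -50 0 -0.44; 0 40 -45 0 -0.44; 0 55 0 -0.1 -0.44; 0 55 0 -0.1 -0.44; 0 55 0 -0.1 -0.44; 0 50 0 -0.115 -0.44; 0 50 0 0 -0.44; 0 40 0 0 -0.44; 0 0 0 0 -0.44",
)

```text
t: 38.6
eef_pos: [0.4553, 0.0562, 0.1737]
tcp_rot: [-0.158, 0.987, 0.001, -0.0]
contact_force: [0.5, -1.0, -0.4]
gripper_width: 0.024
```

Run:
```python
from h import *
go((.4630,.333),.16,.314)
t=manip.snapshot("top");s=manip.snapshot("scene");crop(s,90,130,330,130,2.4,"pics/s26.png");crop(t,310,190,140,120,5,"pics/t26.png")
```

```text
turn 0.004 then X -92.8 Y 260.9 Z 13.7 mm | pos [0.4553 0.0562 0.1737] yaw 0.318 w 0.0240 F [ 0.5 -1.  -0.4] t 38.60
```

View pics/s26.png

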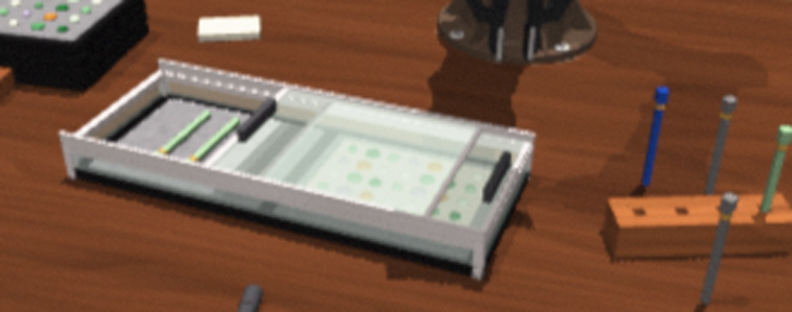

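View pics/t26.png

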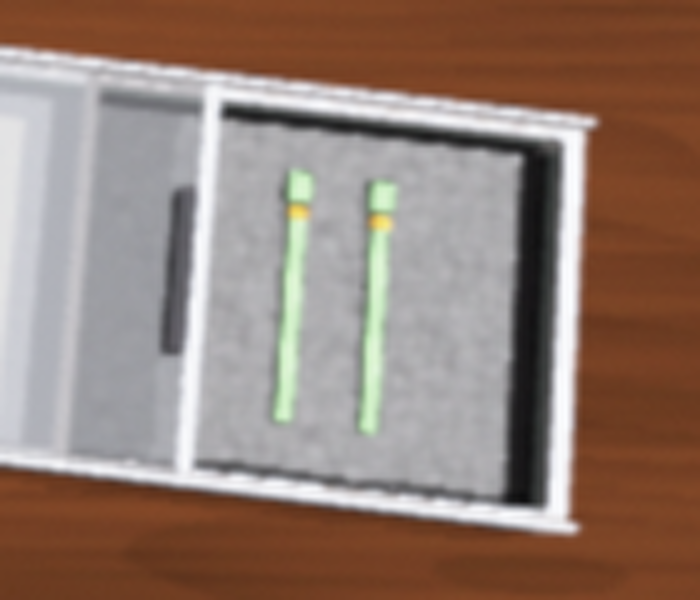

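Call:
arm_command(
  moves="-17 45 0 0 -0.44; -17 45 0 0 -0.44; -17 45 0 0 -0.44; -17 45 0 0 -0.44; -12 35 0 0 -0.44; -8 25 0 0 -0.44; -4 15 5 0 -0.44; 0 5 8 0 -0.44; 0 0 0 0 -0.44",
)

```text
t: 39.83
eef_pos: [0.4637, 0.3274, 0.1598]
tcp_rot: [-0.155, 0.988, -0.001, -0.001]
contact_force: [-0.1, 0.1, -0.1]
gripper_width: 0.0238
```

Run:
```python
from h import *
go((.4630,.333),.128,.314)
s=manip.snapshot("scene");crop(s,335,125,100,135,4,"pics/s27.png")
```

```text
turn -0.003 then X -1.0 Y 5.5 Z 31.8 mm | pos [0.4637 0.3274 0.1598] yaw 0.311 w 0.0238 F [-0.1  0.1 -0.1] t 39.83
```

View pics/s27.png

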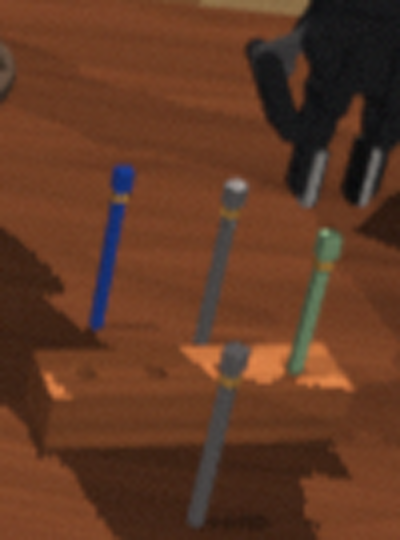

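Call:
arm_command(
  moves="-1 4 5 0 -0.44; 0 0 0 0 -0.44; 0 0 13 0 -0.44; 0 0 13.5 0 -0.44; 0 0 0 0 -0.5; 0 0 0 0 -0.6; 0 0 0 0 -1; 0 0 0 0 -1; 0 0 0 0 -1",
)

```text
t: 41.0
eef_pos: [0.464, 0.3331, 0.1296]
tcp_rot: [-0.155, 0.988, 0.0, 0.0]
contact_force: [0.6, -0.2, 1.5]
gripper_width: 0.0095
```

Call:
arm_command(
  moves="0 0 -10 0 -1; 0 0 -10 0 -1; -8 0 0.5 0 -1; -7 0 1 0 -1; -7 0 1 0 -1; -7 0 1.5 0 -1; -8 0 2 0 -1; -9 0 3 0 -1; -9 0 4 0 -1; -8 0 5 0 -1",
)

```text
t: 42.25
eef_pos: [0.525, 0.3527, 0.1313]
tcp_rot: [-0.155, 0.988, 0.0, 0.001]
contact_force: [0.0, -0.7, 5.3]
gripper_width: 0.0094
```

Run:
```python
from h import *
go((.4630,.333),.128,.314)
s=manip.snapshot("scene");crop(s,335,125,100,135,4,"pics/s28.png")
```

```text
turn -0.002 then X 65.0 Y 0.4 Z 3.3 mm | pos [0.525  0.3527 0.1313] yaw 0.312 w 0.0094 F [ 0.  -0.7  5.3] t 42.25
```

View pics/s28.png

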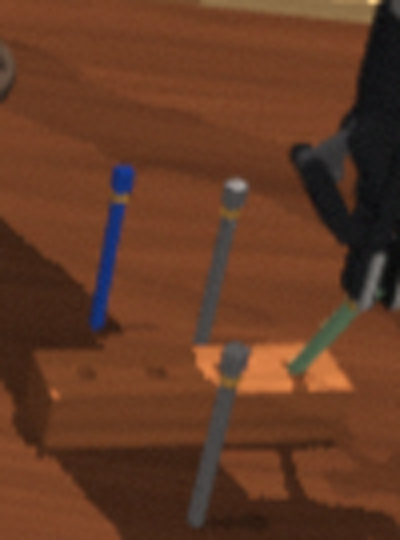

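Call:
arm_command(
  moves="-8 0 6 0 -1; 0 0 0 0 -1; 0 0 -12 0 -1; 0 0 -25 0 -1; 0 0 -30 0 -1; 15 -10 -30 0 -1; 20 -30 0 0.1 -1; 20 -40 0 0.15 -1; 10 -40 0 0.165 -1; 5 -40 0 0 -1",
)

```text
t: 43.55
eef_pos: [0.4827, 0.1814, 0.2229]
tcp_rot: [0.053, 0.999, 0.0, 0.001]
contact_force: [0.9, -0.6, 0.0]
gripper_width: 0.0093
```

Call:
arm_command(
  moves="2 -50 0 0 -1; 2 -55 0 0 -1; 2 -55 0 0 -1; 2 -55 0 0 -1; 2 -55 0 0 -1; 2 -55 0 0 -1; 2 -55 0 0 -1; 2 -50 0 0 -1; 0 -40 0 0 -1; 0 0 0 0 -1",
)

```text
t: 44.8
eef_pos: [0.4175, -0.2868, 0.223]
tcp_rot: [0.054, 0.999, -0.001, 0.001]
contact_force: [0.2, 0.2, -1.0]
gripper_width: 0.0094
```

Run:
```python
from h import *
go(case(0,-.198),.13,CYAW)
s=manip.snapshot("scene");crop(s,90,80,150,150,4,"pics/s29.png")
```

```text
turn -0.007 then X -55.2 Y -84.2 Z 93.0 mm | pos [ 0.4175 -0.2868  0.223 ] yaw -0.109 w 0.0094 F [ 0.2  0.2 -1. ] t 44.80
```

View pics/s29.png

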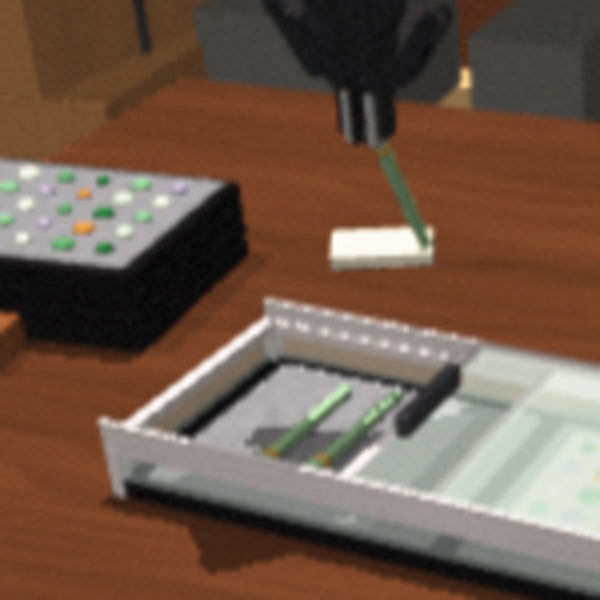

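Run:
```python
from h import *
p,w,_,M=pose()
o,d=ray("scene",90+427/4,80+244/4)
n=M[:,1]
q=o+d*(((p-o)@n)/(d@n)); print(tocase(q)-tocase(p),(q-p)[2]*1e3)
```

```text
[-66.23937723   0.20342537] -102.63084841842418
```

Call:
arm_command(
  moves="-16 -21 0 -0.007 -1; -16 -21 0 0 -1; -16 -21 0 0 -1; -15 -20 20 0 -1; 0 0 30 0 -1; 0 0 30 0 -1; 0 0 15 0 -1; 0 0 0 0 -1; 0 0 0 0 -1",
)

```text
t: 45.98
eef_pos: [0.4738, -0.372, 0.1285]
tcp_rot: [0.048, 0.999, -0.0, 0.001]
contact_force: [0.7, -0.6, -0.1]
gripper_width: 0.0095
```

Run:
```python
from h import *
go(case(.008,-.198),.118,CYAW)
s=manip.snapshot("scene");crop(s,90,80,150,150,4,"pics/s30.png")
```

```text
turn 0.006 then X 1.4 Y -5.1 Z 10.5 mm | pos [ 0.4738 -0.372   0.1285] yaw -0.095 w 0.0095 F [ 0.7 -0.6 -0.1] t 45.98
```

View pics/s30.png

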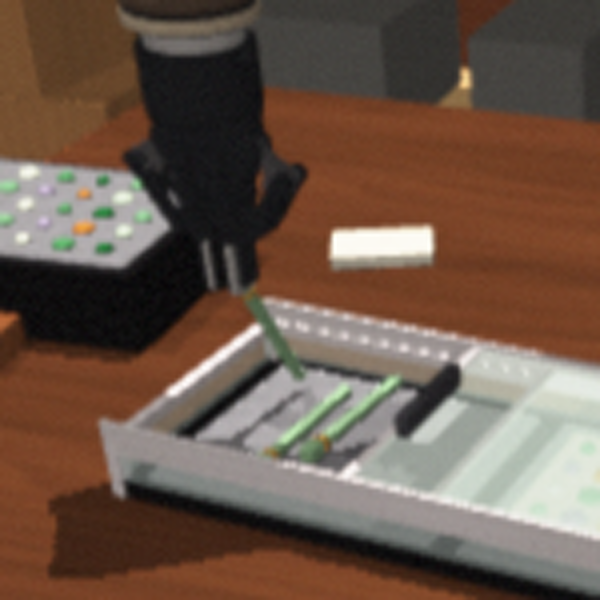

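Call:
arm_command(
  moves="0 -5 6 0.006 -1; 0 0 6 0 -1; -3 0 4 0 -1; -4 0 4 0 -1; -5 0 4.5 0 -1; -5 0 5 0 -1; -4 0 5 0 -1; -4 0 5 0 -1; 0 0 0 0 -1",
)

```text
t: 47.15
eef_pos: [0.5011, -0.3808, 0.0895]
tcp_rot: [0.05, 0.999, -0.002, 0.003]
contact_force: [6.8, -0.9, 11.0]
gripper_width: 0.0095
```

Run:
```python
from h import *
go(case(.030,-.198),.09,CYAW)
s=manip.snapshot("scene");crop(s,90,80,150,150,4,"pics/s31.png")
```

```text
turn 0.001 then X 7.5 Y 0.8 Z -0.5 mm | pos [ 0.5011 -0.3808  0.0895] yaw -0.100 w 0.0095 F [ 6.8 -0.9 11. ] t 47.15
```

View pics/s31.png

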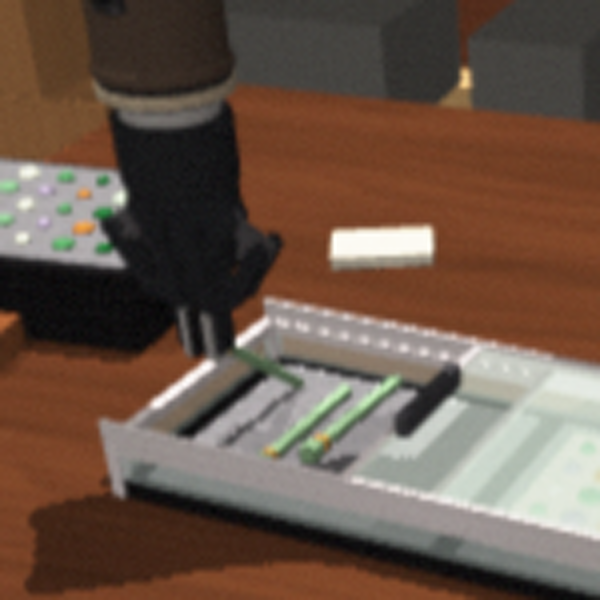

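Good, same as before. Continue the arc.

Call:
arm_command(
  moves="-5 0 5 0 -1; -5 0 5 0 -1; -4 0 6 0 -1; -4 0 6 0 -1; -3.5 0 6 0 -1; -3 0 7 0 -1; -3 0 7 0 -1; -2 0 7 0 -1; -1 0 7 0 -1; -1 0 6 0 -1",
)

```text
t: 48.45
eef_pos: [0.5285, -0.3824, 0.0251]
tcp_rot: [0.051, 0.999, 0.0, -0.0]
contact_force: [2.4, -0.6, 3.3]
gripper_width: 0.0094
```

Run:
```python
from h import *
go(case(.060,-.198),.017,CYAW)
s=manip.snapshot("scene");crop(s,90,80,150,150,4,"pics/s32.png")
```

```text
turn -0.000 then X 4.9 Y -0.3 Z 8.1 mm | pos [ 0.5285 -0.3824  0.0251] yaw -0.102 w 0.0094 F [ 2.4 -0.6  3.3] t 48.45
```

View pics/s32.png

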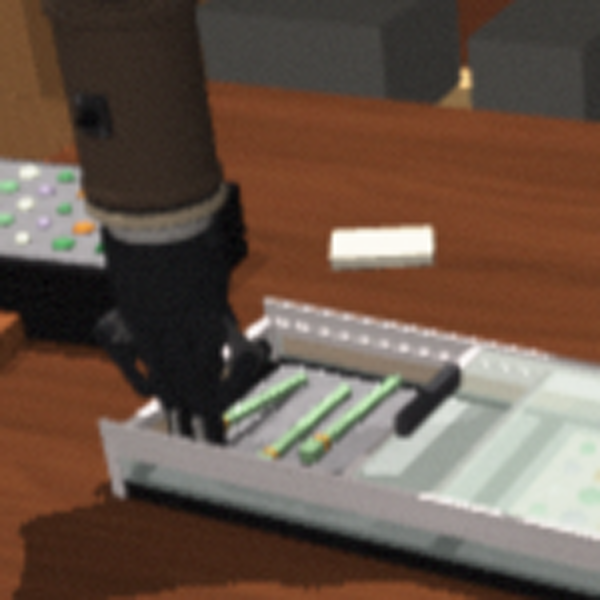

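Call:
arm_command(
  moves="0 0 3 0 -1; 0 0 3 0 -1; 0 0 2 0 -1; 0 0 0 0 -1; 0 0 0 0 -1",
)

```text
t: 49.12
eef_pos: [0.5287, -0.3826, 0.0179]
tcp_rot: [0.051, 0.999, 0.0, -0.0]
contact_force: [1.6, -0.5, 2.0]
gripper_width: 0.0095
```

Run:
```python
from h import *
go(case(.060,-.198),.017,CYAW)
s=manip.snapshot("scene");crop(s,120,150,80,60,9,"pics/s33.png")
```

```text
turn -0.000 then X 5.2 Y -0.2 Z 0.9 mm | pos [ 0.5287 -0.3826  0.0179] yaw -0.102 w 0.0095 F [ 1.6 -0.5  2. ] t 49.12
```

View pics/s33.png

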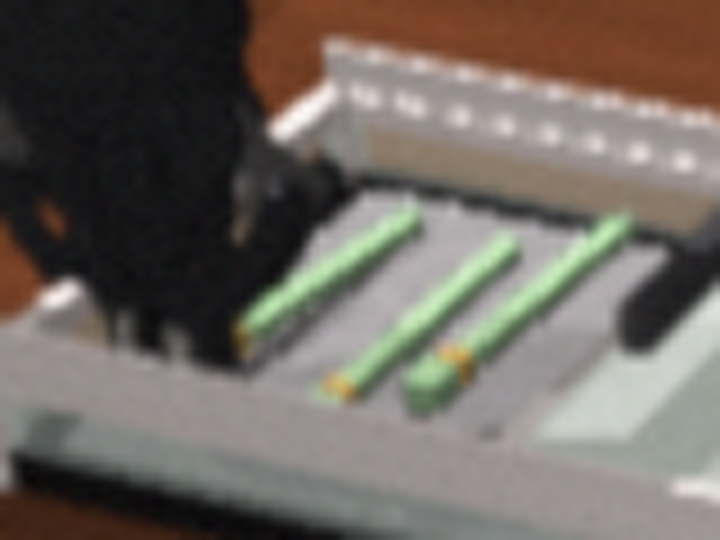

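Run:
```python
from h import *
def f(x,y,z): print(tocase(onz("scene",120+(x+.5)/9-.5,150+(y+.5)/9-.5,z)))
f(415,217,.018); f(515,242,.018); f(622,222,.018); f(425,385,.022)
```

```text
[ -68.29232511 -198.42910016]
[ -65.94368272 -158.0670389 ]
[ -91.43853299 -131.50428255]
[  29.06703493 -133.46413645]
```

Call:
arm_command(
  moves="-4 0 -0.3 0 -1; 0 0 0.8 0 -1; 0 0 0 0 -0.7; 0 0 0 0 -0.5; 0 0 0 0 -0.44; 0 0 0 0 -0.44; 0 0 -20 0 -0.44; 0 0 -40 0 -0.44; 0 10 -50 0 -0.44; 0 0 -50 0 -0.44",
)

```text
t: 50.42
eef_pos: [0.5339, -0.3723, 0.1802]
tcp_rot: [0.051, 0.999, 0.0, 0.0]
contact_force: [0.2, -1.1, 0.4]
gripper_width: 0.024
```

Call:
arm_command(
  moves="0 40 0 0 -0.44; 0 50 0 0 -0.44; 0 50 0 0 -0.44; 0 50 0 0 -0.44; 0 50 0 0 -0.44; 0 30 0 0 -0.44; 0 0 0 0 -0.44",
)

```text
t: 51.3
eef_pos: [0.5619, -0.1013, 0.1783]
tcp_rot: [0.049, 0.999, 0.001, 0.0]
contact_force: [0.8, -1.0, -0.1]
gripper_width: 0.024
```

Run:
```python
from h import *
t=manip.snapshot("top");s=manip.snapshot("scene");crop(s,110,150,110,80,7,"pics/s34.png");crop(t,310,190,140,120,5,"pics/t34.png")
go(case(-.03,-.13),.017,CYAW)
```

```text
turn 0.000 then X 99.4 Y -211.7 Z 161.4 mm | pos [ 0.5614 -0.1049  0.1784] yaw -0.102 w 0.0235 F [ 0.  -0.3  0.3] t 51.40
```

View pics/t34.png

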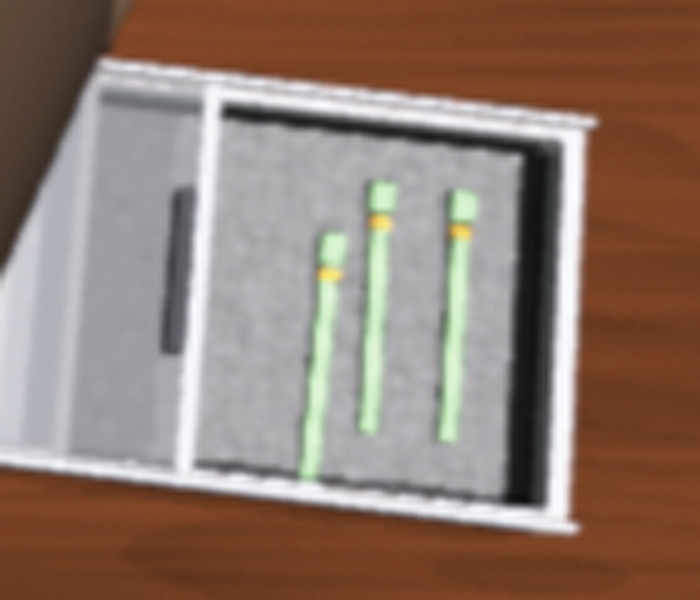

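View pics/s34.png

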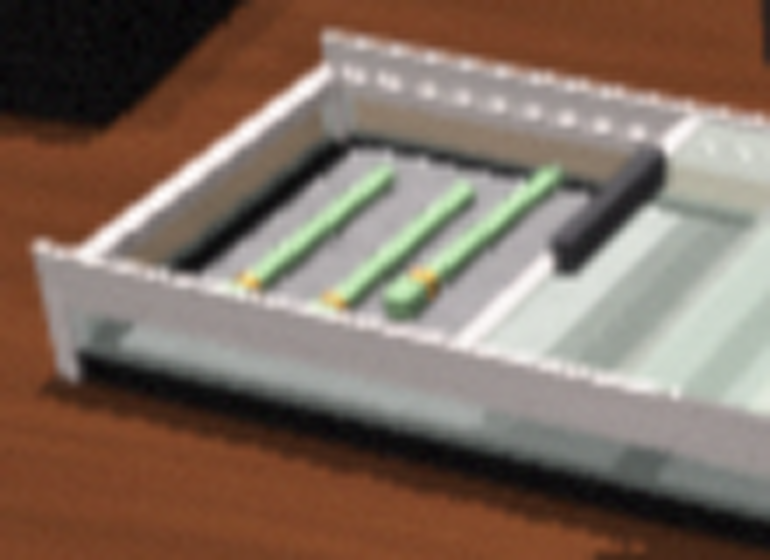

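Run:
```python
from h import *
def c(px,py): return 310+(px+.5)/5-.5, 190+(py+.5)/5-.5
for n,p,z in [("1head",(334,235),.026),("1tip",(310,476),.022),("1mid",(320,380),.022),("2head",(384,183),.026),("2tip",(369,431),.022),("2at",(371,400),.022),("3h",(463,190),.026),("3t",(448,440),.022)]: print(n,tocase(onz("top",*c(*p),z)))
print("end wall",tocase(onz("top",*c(545,330),.045)))
```

```text
1head [  33.18914777 -133.99653249]
1tip [ -86.72759713 -130.87200134]
1mid [ -39.31439357 -132.6994666 ]
2head [  62.49645894 -157.36888429]
2tip [ -61.43296201 -158.43021566]
2at [ -46.14918536 -158.49076753]
3h [  63.66158   -197.1673144]
3t [ -61.20907754 -197.52274543]
end wall [  -4.26326888 -235.05787103]
```

Call:
arm_command(
  moves="20 -30 0 0 -0.69; 26 -40 0 0 -0.69; 26 -40 0 0 -0.69; 26 -40 0 0 -0.69; 26 -35 0 0 -0.69; 22 -26 20 0 -0.69; 0 0 40 0 -0.69; 0 0 40 0 -0.69; 0 0 0 0 -0.69; 0 0 0 0 -0.69",
)

```text
t: 52.65
eef_pos: [0.3945, -0.3009, 0.0787]
tcp_rot: [0.052, 0.999, -0.0, 0.0]
contact_force: [0.7, 0.3, 0.5]
gripper_width: 0.0133
```

Run:
```python
from h import *
go(case(-.077,-.1295),.019,CYAW)
s=manip.snapshot("scene");crop(s,110,130,110,100,6,"pics/s35.png")
```

```text
turn -0.002 then X 0.4 Y 0.6 Z 59.7 mm | pos [ 0.3945 -0.3009  0.0787] yaw -0.104 w 0.0133 F [0.7 0.3 0.5] t 52.65
```

View pics/s35.png

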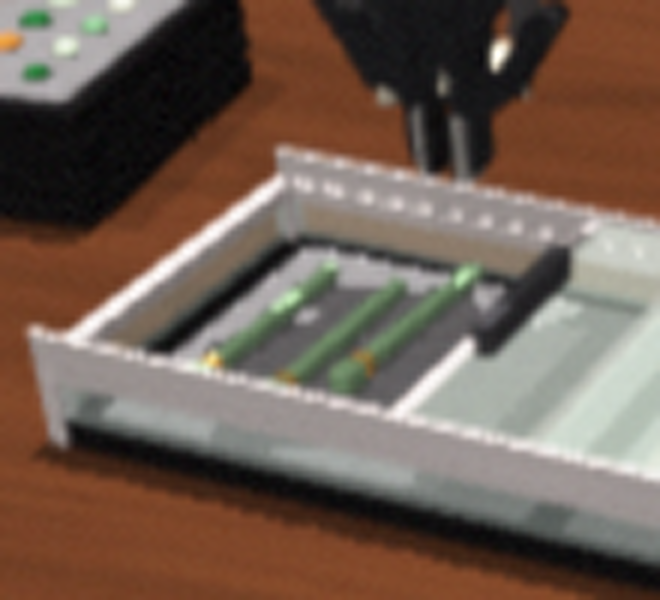

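Call:
arm_command(
  moves="0 0.5 15 0 -0.69; 0 0 18 0 -0.69; 0 0 10 0 -0.69; 0 0 0 0 -0.69",
)

```text
t: 53.2
eef_pos: [0.3943, -0.2987, 0.0338]
tcp_rot: [0.051, 0.999, 0.0, -0.0]
contact_force: [-0.5, 0.3, -1.0]
gripper_width: 0.0131
```

Run:
```python
from h import *
go(case(-.077,-.1295),.019,CYAW)
s=manip.snapshot("scene");crop(s,130,130,90,80,8,"pics/s36.png")
```

```text
turn -0.000 then X -0.1 Y -1.5 Z 14.8 mm | pos [ 0.3943 -0.2987  0.0338] yaw -0.102 w 0.0131 F [-0.5  0.3 -1. ] t 53.20
```

View pics/s36.png

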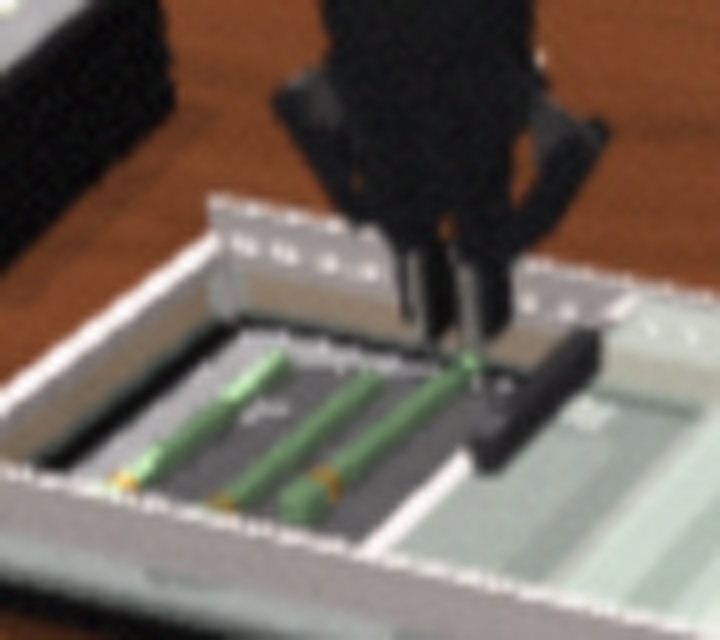

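Run:
```python
from h import *
for n,a,b,z in [("TCP",-.077,-.128,.034),("F+in",-.066,-.1203,.034),("F-in",-.066,-.1357,.034),("pin-77",-.077,-.131,.022),("pintip",-.089,-.131,.018)]:
    u,v=proj("scene",np.append(case(a,b),z)); print(n,(u-130)*8,(v-130)*8)
```

```text
TCP 455.09003529730444 335.9014333727837
F+in 458.62430339881485 352.9193201441103
F-in 422.32307939542125 345.40447560664757
pin-77 450.8103928200369 362.1614885802228
pintip 467.3547789910008 356.9225145758512
```

Call:
arm_command(
  moves="0 -1.5 0 0 -0.65; 0 0 5 0 -0.65; 0 0 5 0 -0.65; 0 0 4.5 0 -0.65; 0 0 0 0 -0.65",
)

```text
t: 53.88
eef_pos: [0.3942, -0.3003, 0.0194]
tcp_rot: [0.051, 0.999, 0.0, -0.0]
contact_force: [0.2, 0.3, 0.5]
gripper_width: 0.0153
```

Run:
```python
from h import *
go(case(-.077,-.1295),.019,CYAW)
s=manip.snapshot("scene");crop(s,130,130,90,80,8,"pics/s37.png")
```

```text
turn -0.000 then X -0.0 Y 0.1 Z 0.4 mm | pos [ 0.3942 -0.3003  0.0194] yaw -0.102 w 0.0153 F [0.2 0.3 0.5] t 53.88
```

View pics/s37.png

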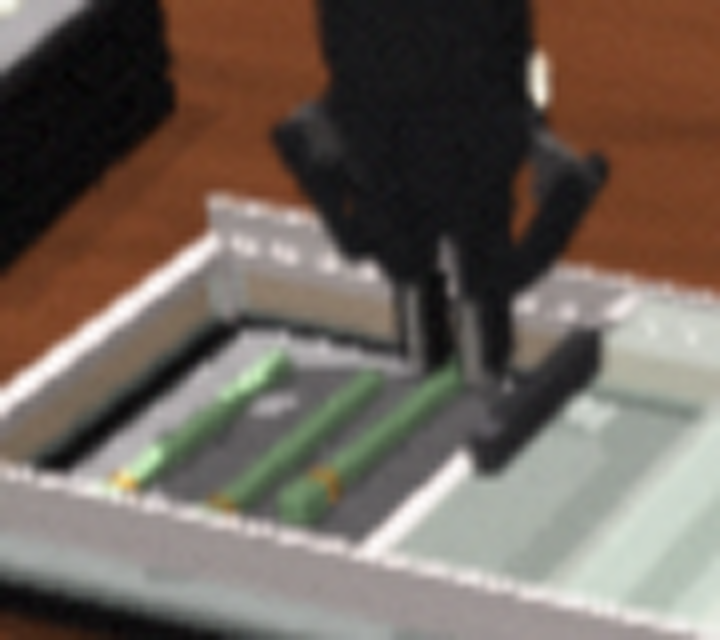

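Straddled with no contact force. Close, then shift it +y by 15 mm and +x (customer side) by 25 mm.

Call:
arm_command(
  moves="0 0 0.5 0 -0.75; 0 0 0 0 -1; 0 0 0 0 -1; 0 0 0 0 -1; -2 4 -1 0 -1; -5 4 0 0 -1; -5 4 0 0 -1; -5 3 0 0 -1; -5 0 0 0 -1; 0 0 0 0 -1",
)

```text
t: 55.18
eef_pos: [0.4184, -0.2879, 0.0203]
tcp_rot: [0.051, 0.999, -0.0, 0.0]
contact_force: [0.1, 0.7, 0.0]
gripper_width: 0.0048
```

Run:
```python
from h import *
go(case(-.050,-.115),.019,CYAW)
s=manip.snapshot("scene");crop(s,130,130,90,80,8,"pics/s38.png")
```

```text
turn 0.000 then X -4.2 Y -0.2 Z 1.3 mm | pos [ 0.4184 -0.2879  0.0203] yaw -0.101 w 0.0048 F [0.1 0.7 0. ] t 55.17
```

View pics/s38.png

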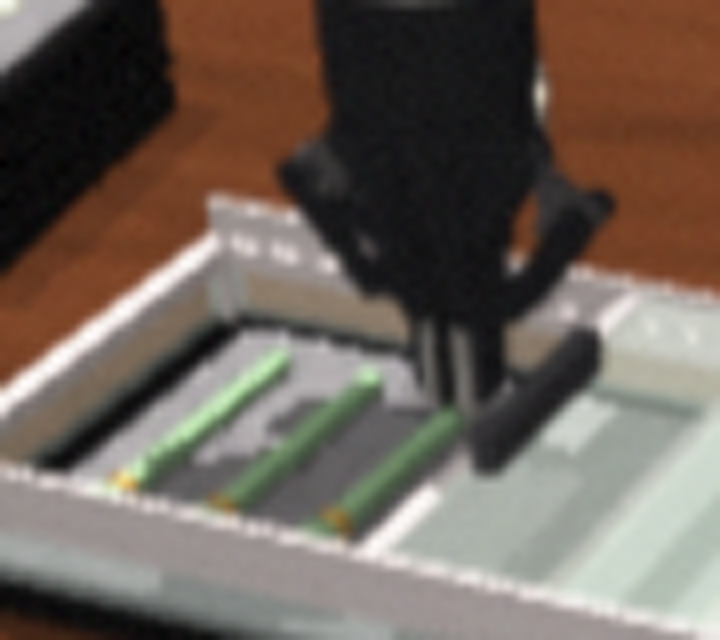

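Call:
arm_command(
  moves="-4 0 0 0 -1; 0 0 1 0 -1; 0 0 0 0 -1; 0 0 0 0 -0.7; 0 0 0 0 -0.6; 0 0 0 0 -0.6; 0 0 -15 0 -0.6; 0 0 -40 0 -0.5; 0 0 -40 0 -0.4; 0 0 -30 0 -0.3",
)

```text
t: 56.48
eef_pos: [0.4219, -0.2886, 0.1468]
tcp_rot: [0.051, 0.999, -0.0, 0.001]
contact_force: [-0.3, 0.8, 0.0]
gripper_width: 0.0301
```

Call:
arm_command(
  moves="0 40 0 0 -0.3; 0 50 0 0 -0.3; 0 50 0 0 -0.3; -10 50 0 0 -0.3; -15 50 0 0 -0.3; -20 40 0 0 -0.3; 0 0 0 0 -0.3",
)

```text
t: 57.35
eef_pos: [0.4967, -0.0108, 0.1449]
tcp_rot: [0.048, 0.999, 0.0, 0.001]
contact_force: [-0.3, 0.2, -0.2]
gripper_width: 0.0302
```

Run:
```python
from h import *
t=manip.snapshot("top");s=manip.snapshot("scene");crop(s,110,150,110,80,7,"pics/s39.png");crop(t,310,190,140,120,5,"pics/t39.png")
go(case(0,-.051),.063,CYAW)
```

```text
turn 0.001 then X -5.9 Y -216.0 Z 81.8 mm | pos [ 0.4949 -0.0144  0.1448] yaw -0.101 w 0.0297 F [-0.9 -1.8  0.8] t 57.45
```

View pics/t39.png

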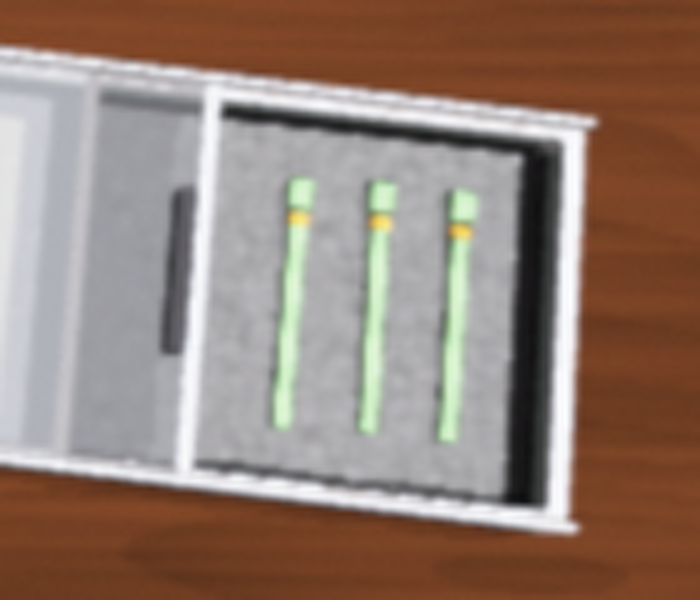

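View pics/s39.png

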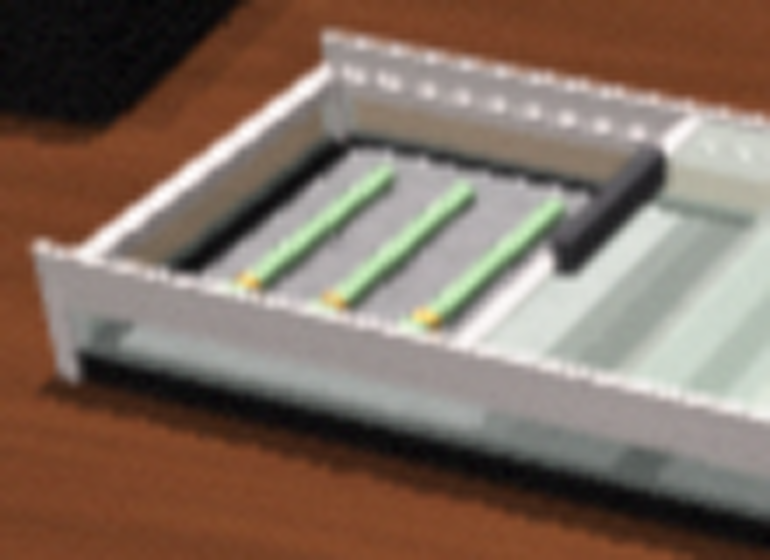

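Call:
arm_command(
  moves="-6 -35 0 0 -0.3; 0 -50 0 0 -0.3; 0 -50 0 0 -0.3; 0 -50 0 0 -0.3; 0 -31 0 0 -0.3; 0 0 20 0 -0.3; 0 0 30 0 -0.3; 0 0 0 0 -0.3",
)

```text
t: 58.45
eef_pos: [0.4766, -0.2304, 0.0934]
tcp_rot: [0.052, 0.999, 0.0, -0.002]
contact_force: [0.1, 0.1, 0.9]
gripper_width: 0.0297
```

Run:
```python
from h import *
go(case(0,-.051),.063,CYAW)
s=manip.snapshot("scene");crop(s,130,110,110,100,6,"pics/s40.png")
```

```text
turn -0.003 then X -2.2 Y 0.6 Z 30.4 mm | pos [ 0.4766 -0.2304  0.0934] yaw -0.105 w 0.0297 F [0.1 0.1 0.9] t 58.45
```

View pics/s40.png

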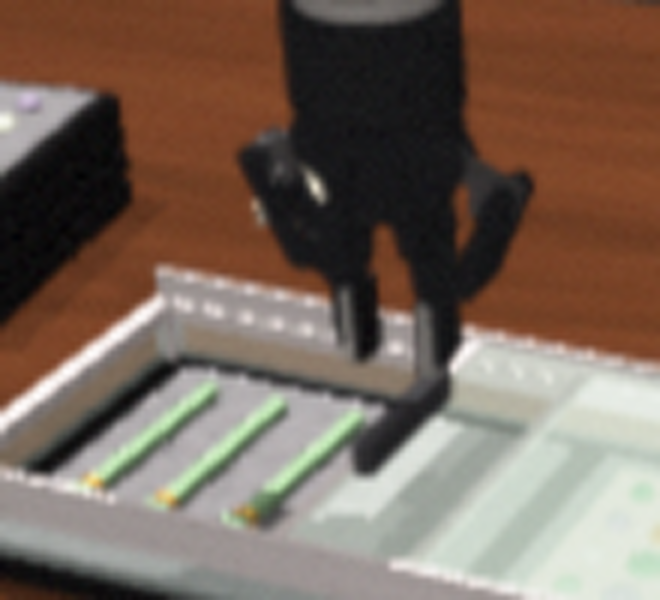

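Call:
arm_command(
  moves="-2 0.5 8 0 -0.3; 0 0 15 0 -0.3; 0 0 7.5 0 -0.3; 0 0 0 0 -0.4; 0 0 0 0 -0.6; 0 0 0 0 -1; 0 0 0 0 -1; 0 0 0 0 -1",
)

```text
t: 59.5
eef_pos: [0.4813, -0.2296, 0.0642]
tcp_rot: [0.051, 0.999, -0.0, 0.0]
contact_force: [-1.7, 0.2, 5.8]
gripper_width: 0.0082
```

Run:
```python
from h import *
go(case(0,-.236),.063,CYAW)
```

```text
turn -0.000 then X 2.4 Y -185.6 Z 1.2 mm | pos [ 0.4813 -0.2296  0.0642] yaw -0.102 w 0.0082 F [-1.7  0.2  5.8] t 59.50
```

Call:
arm_command(
  moves="0 -2 0 0 -1; 0 -4 0 0 -1; 0 -6 0 0 -1; 0 -7 0 0 -1; 0 -7 0 0 -1; 0 -7 0 0 -1; 0 -7 0 0 -1; 0 -7 0 0 -1; 0 -7 0 0 -1; 0 -7 0 0 -1",
)

```text
t: 60.75
eef_pos: [0.475, -0.2902, 0.0642]
tcp_rot: [0.051, 0.999, 0.0, 0.0]
contact_force: [-2.6, 1.1, 7.5]
gripper_width: 0.0082
```

Call:
arm_command(
  moves="0 -7 0 0 -1; 0 -7 0 0 -1; 0 -7 0 0 -1; 0 -7 0 0 -1; 0 -7 0 0 -1; 0 -7 0 0 -1; 0 -7 0 0 -1; 0 -7 0 0 -1; 0 -7 0 0 -1; 0 -7 0 0 -1",
)

```text
t: 62.0
eef_pos: [0.4676, -0.3599, 0.0642]
tcp_rot: [0.051, 0.999, 0.0, 0.0]
contact_force: [-2.5, 1.2, 6.7]
gripper_width: 0.0079
```

Run:
```python
from h import *
go((.4603,-.4128),.063,CYAW); print(tocase(pose()[0]))
```

```text
turn -0.000 then X 1.9 Y -53.4 Z 1.2 mm | pos [ 0.4676 -0.3599  0.0642] yaw -0.102 w 0.0079 F [-2.5  1.2  6.7] t 62.00
[   2.09100356 -181.43764651]
```

Call:
arm_command(
  moves="0 -7 0 0 -1; 0 -7 0 0 -1; 0 -7 0 0 -1; 0 -6 0 0 -1; 0 -5 0 0 -1; 0 -5 0 0 -1; 0 -4 0 0 -1; 0 -3 0 0 -1; 0 -2 0 0 -1; 0 -1 0 0 -1",
)

```text
t: 63.25
eef_pos: [0.4627, -0.4067, 0.0642]
tcp_rot: [0.051, 0.999, -0.0, 0.0]
contact_force: [-2.9, 1.6, 7.3]
gripper_width: 0.0077
```

Run:
```python
from h import *
go((.4603,-.4128),.063,CYAW); print(tocase(pose()[0]))
```

```text
turn -0.000 then X 1.8 Y -6.3 Z 1.2 mm | pos [ 0.4627 -0.4067  0.0642] yaw -0.102 w 0.0077 F [-2.9  1.6  7.3] t 63.25
[   1.97705958 -228.51529336]
```

Creep the last few mm until the stop is felt.

Call:
arm_command(
  moves="0 -1 0 0 -1; 0 -1 0 0 -1; 0 -1 0 0 -1; 0 -1 0 0 -1; 0 -0.8 0 0 -1; 0 -0.8 0 0 -1; 0 0 0 0 -1",
)

```text
t: 64.12
eef_pos: [0.4621, -0.4124, 0.0643]
tcp_rot: [0.051, 0.999, -0.0, 0.0]
contact_force: [-2.9, 1.5, 5.9]
gripper_width: 0.008
```

Call:
arm_command(
  moves="0 -0.6 0 0 -1; 0 -0.6 0 0 -1; 0 -0.6 0 0 -1; 0 0 0 0 -1",
)

```text
t: 64.62
eef_pos: [0.4621, -0.4129, 0.0642]
tcp_rot: [0.051, 0.999, 0.001, -0.0]
contact_force: [-3.3, 4.5, 10.8]
gripper_width: 0.0082
```

Run:
```python
from h import *
go((.4603,-.4128),.063,CYAW); print(tocase(pose()[0]))
```

```text
turn 0.000 then X 1.8 Y -0.1 Z 1.2 mm | pos [ 0.4621 -0.4129  0.0642] yaw -0.102 w 0.0082 F [-3.3  4.5 10.8] t 64.62
[   1.96590417 -234.72245376]
```

Call:
arm_command(
  moves="0 0 0 0 -0.7; 0 0 0 0 -0.4; 0 0 0 0 -0.3; 0 0 -15 0 -0.3; 0 0 -40 0 -0.3; 0 0 -50 0 -0.3; 0 0 -40 0 -0.3; 0 40 0 0 -0.3; 0 50 0 0 -0.3; 0 50 0 0 -0.3",
)

```text
t: 65.88
eef_pos: [0.4765, -0.2735, 0.2098]
tcp_rot: [0.051, 0.999, -0.0, 0.001]
contact_force: [0.4, 0.0, -0.6]
gripper_width: 0.0296
```

Call:
arm_command(
  moves="0 50 0 0 -0.3; 0 50 0 0 -0.3; 0 50 0 0 -0.3; 0 50 0 0 -0.3; 0 50 0 0 -0.3; 0 30 0 0 -0.3; 0 0 0 0 -0.3",
)

```text
t: 66.75
eef_pos: [0.5053, 0.0066, 0.2095]
tcp_rot: [0.049, 0.999, 0.0, 0.0]
contact_force: [-0.4, -0.4, 0.2]
gripper_width: 0.0301
```

Run:
```python
from h import *
t=manip.snapshot("top");s=manip.snapshot("scene");crop(s,110,150,210,100,3.8,"pics/s41.png");crop(t,210,180,225,125,3.5,"pics/t41.png")
cv2.imwrite("pics/s42.png",cv2.resize(s,None,fx=1.5,fy=1.5))
t0=cv2.imread("pics/t.npy.png")
for im in(t0,t):
    g=cv2.cvtColor(im,cv2.COLOR_BGR2GRAY)[180:305,395:430]; 
    c=cv2.connectedComponentsWithStats((g<60).astype(np.uint8)); print([ (a.tolist(),b.round(2).tolist()) for a,b in zip(c[2],c[3]) if a[4]>40])
print(pose()[2]["t"])
```

```text
[([0, 0, 35, 125, 4319], [16.92, 61.86]), ([22, 58, 4, 31, 56], [23.54, 72.89])]
[([0, 0, 35, 125, 4321], [16.9, 61.86]), ([24, 58, 3, 31, 54], [25.0, 73.28])]
66.85
```

View pics/t41.png

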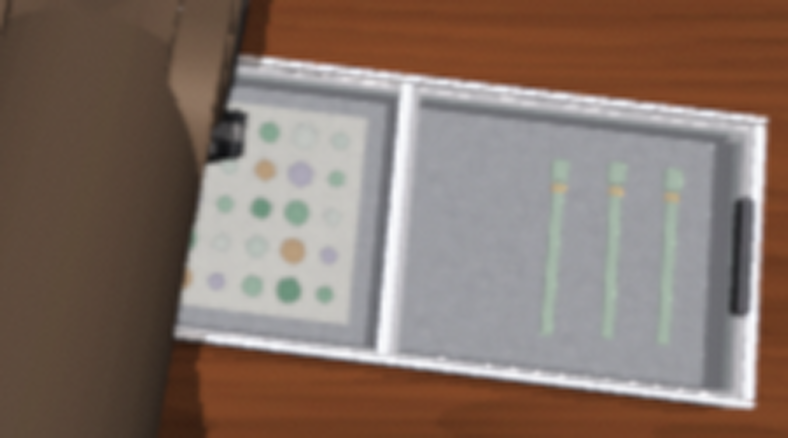

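View pics/s42.png

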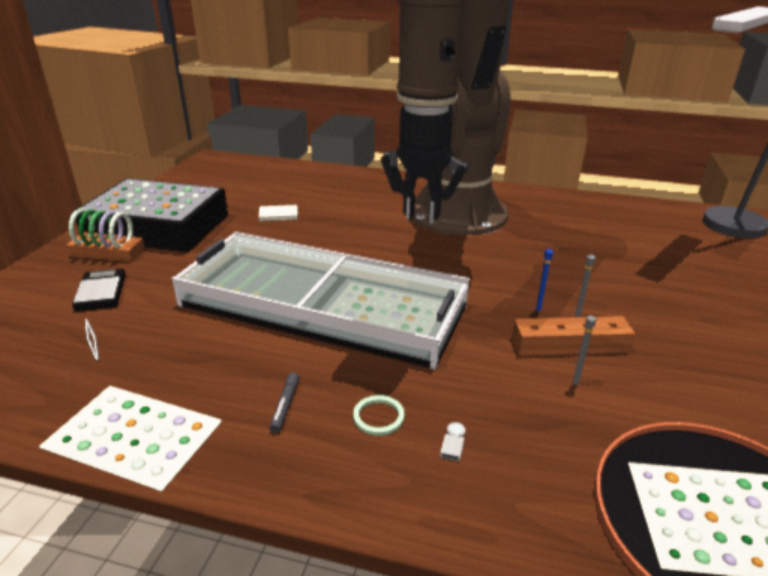

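Call:
arm_command(
  moves="0 -40 0 0 -1; 0 -50 0 0 -1; 0 -50 0 0 -1; 0 -50 0 0 -1; 0 -30 0 0 -1; 0 0 40 0 -1; 0 0 50 0 -1; 0 0 35 0 -1; 0 0 0 0 -1",
)

```text
t: 67.97
eef_pos: [0.4804, -0.2158, 0.0825]
tcp_rot: [0.052, 0.999, 0.0, -0.002]
contact_force: [-0.4, 0.6, 0.5]
gripper_width: -0.0001
```

Run:
```python
from h import *
go(case(0,-.20),.065,CYAW); print(tocase(pose()[0]))
t=manip.snapshot("top");s=manip.snapshot("scene");crop(s,110,130,110,100,5,"pics/s43.png")
```

```text
turn -0.003 then X 0.1 Y -163.2 Z 17.5 mm | pos [ 0.4804 -0.2158  0.0825] yaw -0.105 w -0.0001 F [-0.4  0.6  0.5] t 67.97
[  0.09459728 -36.78333229]
```

View pics/s43.png

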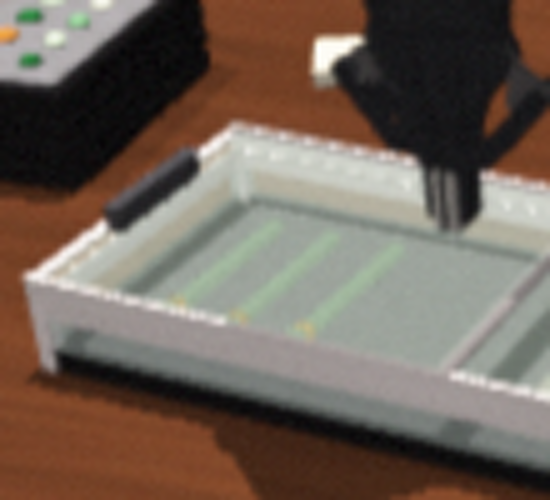

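Call:
arm_command(
  moves="0 -30 0 0 -1; 0 -40 0 0 -1; 0 -40 0 0 -1; 0 -35 0 0 -1; 0 -8 0 0 -1; 0 0 10 0 -1; 0 0 7 0 -1; 0 0 0 0 -1",
)

```text
t: 69.08
eef_pos: [0.4672, -0.3654, 0.066]
tcp_rot: [0.05, 0.999, 0.001, -0.001]
contact_force: [0.2, -0.9, 1.3]
gripper_width: 0.0001
```

Run:
```python
from h import *
go(case(0,-.21),.065,CYAW); print(tocase(pose()[0]))
s=manip.snapshot("scene");crop(s,110,130,110,100,5,"pics/s44.png")
```

```text
turn 0.002 then X 2.2 Y -23.1 Z 1.0 mm | pos [ 0.4672 -0.3654  0.066 ] yaw -0.100 w 0.0001 F [ 0.2 -0.9  1.3] t 69.08
[   2.17476428 -186.91867164]
```

View pics/s44.png

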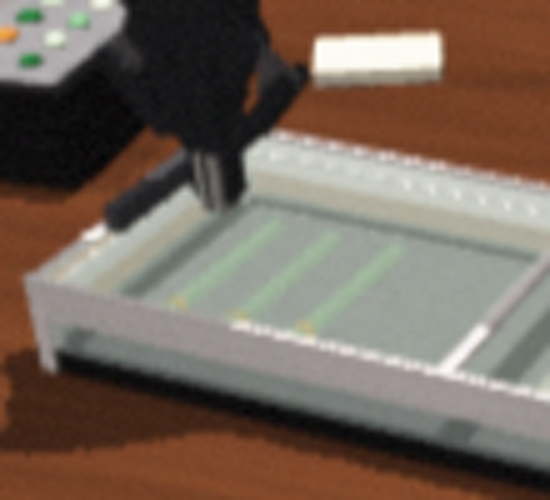

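Call:
arm_command(
  moves="0 -5 0 0 -1; 0 -5 0 0 -1; 0 -4 0 0 -1; 0 -3 0 0 -1; 0 -2 0 0 -1; 0 0 0 0 -1",
)

```text
t: 69.88
eef_pos: [0.4651, -0.3861, 0.0668]
tcp_rot: [0.051, 0.999, -0.0, 0.0]
contact_force: [0.3, 0.2, -0.1]
gripper_width: 0.0002
```

Call:
arm_command(
  moves="0 -1 0 0 -1; 0 -1 0 0 -1; 0 -1 0 0 -1; 0 0 0 0 -1",
)

```text
t: 70.38
eef_pos: [0.4648, -0.389, 0.0668]
tcp_rot: [0.051, 0.999, 0.0, -0.0]
contact_force: [-0.0, -0.5, -0.4]
gripper_width: 0.0
```

Run:
```python
from h import *
go(case(0,-.21),.065,CYAW); print(tocase(pose()[0]))
```

```text
turn -0.000 then X 2.2 Y 0.7 Z 1.8 mm | pos [ 0.4648 -0.389   0.0668] yaw -0.102 w 0.0000 F [-0.  -0.5 -0.4] t 70.38
[   2.21817896 -210.69622908]
```

Call:
arm_command(
  moves="0 -1 0 0 -1; 0 -1 0 0 -1; 0 -1 0 0 -1; 0 -1 0 0 -1; 0 0 0 0 -1",
)

```text
t: 71.0
eef_pos: [0.4644, -0.3931, 0.0668]
tcp_rot: [0.051, 0.999, -0.0, 0.0]
contact_force: [0.4, -0.1, -0.3]
gripper_width: -0.0002
```

Call:
arm_command(
  moves="0 -1 0 0 -1; 0 -1 0 0 -1; 0 0 0 0 -1",
)

```text
t: 71.38
eef_pos: [0.4642, -0.3951, 0.0668]
tcp_rot: [0.051, 0.999, -0.0, 0.0]
contact_force: [-0.9, 1.1, -0.1]
gripper_width: 0.0004
```

Call:
arm_command(
  moves="0 -1 0 0 -1; 0 -1 0 0 -1; 0 0 0 0 -1",
)

```text
t: 71.75
eef_pos: [0.4641, -0.396, 0.0666]
tcp_rot: [0.051, 0.999, 0.001, -0.0]
contact_force: [0.0, 4.7, 1.5]
gripper_width: -0.0002
```

Call:
arm_command(
  moves="0 -0.5 0 0 -1; 0 0 0 0 -1; 0 8 0 0 -1; 0 8 -10 0 -1; 0 0 -40 0 -1; 0 0 -50 0 -1; 0 0 -40 0 -1; 0 30 0 0 -0.5; 0 50 0 0 0; 0 50 0 0 0",
)

```text
t: 73.0
eef_pos: [0.4788, -0.2511, 0.2076]
tcp_rot: [0.051, 0.999, -0.0, 0.001]
contact_force: [1.5, 0.6, 0.9]
gripper_width: 0.043
```

Call:
arm_command(
  moves="0 50 0 0 0; 0 50 0 0 0; 0 50 0 0 0; 0 50 0 0 0; 0 30 0 0 0; 0 0 0 0 0; 0 0 0 0 0",
)

```text
t: 73.88
eef_pos: [0.5022, -0.0241, 0.2073]
tcp_rot: [0.051, 0.999, -0.0, 0.0]
contact_force: [-0.4, -1.1, 0.4]
gripper_width: 0.0428
```

Run:
```python
from h import *
t=manip.snapshot("top");s=manip.snapshot("scene")
crop(t,210,180,225,125,3.5,"pics/t45.png")
go(case(0,0),.2,CYAW)
def c(px,py): return 210+(px+.5)/3.5-.5, 180+(py+.5)/3.5-.5
# compare before/after around loose things
s0=cv2.imread("pics/s.npy.png"); d=cv2.absdiff(s,s0).max(2)
for n,(x,y,w,h) in dict(bangle=(225,255,55,45),loupe=(285,275,35,40),penlight=(170,240,40,55)).items(): print(n,d[y:y+h,x:x+w].max())
g=cv2.cvtColor(t,cv2.COLOR_BGR2GRAY)[180:305,395:430]
k=cv2.connectedComponentsWithStats((g<60).astype(np.uint8)); print(k[2][1:],k[3][1:])
```

```text
turn -0.002 then X 2.3 Y -155.6 Z 7.1 mm | pos [ 0.5021 -0.0247  0.2071] yaw -0.104 w 0.0428 F [ 0.2  0.5 -0.6] t 73.97
bangle 58
loupe 9
penlight 8
[[24 58  3 31 54]] [[25.         73.27777778]]
```

View pics/t45.png

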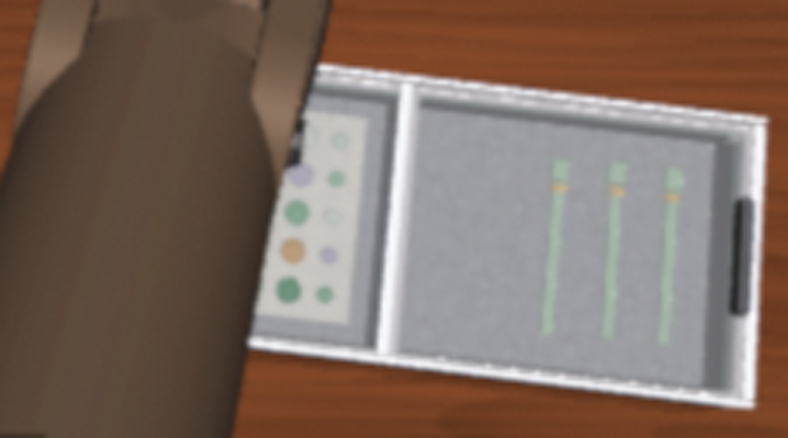

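Run:
```python
from h import *
t=manip.snapshot("top");s=manip.snapshot("scene");s0=cv2.imread("pics/s.npy.png");t0=cv2.imread("pics/t.npy.png")
for n,im in(("0",s0),("1",s)):
    m=cv2.inRange(cv2.cvtColor(im,cv2.COLOR_BGR2HSV),(35,25,120),(90,255,255))[255:300,225:280]; M=cv2.moments(m,True); print("bangle",M["m00"],M["m10"]/M["m00"],M["m01"]/M["m00"])
    g=cv2.cvtColor(im,cv2.COLOR_BGR2GRAY)
    for nm,(x,y,w,h) in dict(up=(128,158,27,22),low=(285,188,22,32)).items():
        M=cv2.moments((g[y:y+h,x:x+w]<55).astype(np.uint8),True); print(nm,M["m00"],x+M["m10"]/M["m00"],y+M["m01"]/M["m00"])
for a in(-.241,-.236,-.231): print(a,[np.round(proj("top",np.append(case(0,a),z)),2) for z in(.057,.075)],np.round(proj("scene",np.append(case(0,a),.068)),2))
print("top pull col 0:",395+23.54," now",395+25.0)
crop(np.hstack([s0[250:300,220:285],s[250:300,220:285]]),0,0,130,50,6,"pics/b.png")
```

```text
bangle 277.0 27.03971119133574 20.967509025270758
up 110.0 136.84545454545454 165.4181818181818
low 49.0 300.18367346938777 211.0
bangle 280.0 27.210714285714285 20.989285714285714
up 111.0 136.2072072072072 165.35135135135135
low 51.0 300.03921568627453 210.39215686274508
-0.241 [array([422.82, 253.7 ]), array([425.46, 253.  ])] [138.13 166.62]
-0.236 [array([420.75, 253.45]), array([423.36, 252.75])] [139.59 166.92]
-0.231 [array([418.69, 253.21]), array([421.27, 252.5 ])] [141.06 167.23]
top pull col 0: 418.54  now 420.0
```

View pics/b.png

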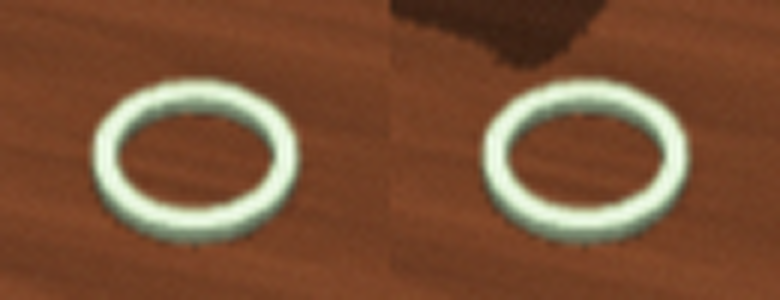

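```bash
python3 -c "
from bench import manip
print(manip.close_job())"
```

```text
the job is handed in; nothing more can be done
None
```

All three jade hairpins in the stand now lie flat on the empty pad, straight across it with their heads on the customer's side. The glass over them is shut. I handed the job in at about 74 s of the 210 s limit.

- **Opening:** I gripped the upper panel's pull and eased the panel about 185 mm open, then released it without reaching its far stop.
- **Hairpins:** I took each pin by its head and tilted it against its own well. I then lowered it tip-first onto the pad until it lay flat.
- **A knocked pin:** The first pin was found a few centimetres out of place, with its tip off the pad. I picked it up again and laid it back. The top view afterwards showed all three parallel, about 40 mm apart and centred on the pad.
- **Closing:** I slid the panel shut at creeping speed and then pressed it gently. It resisted at about 4.7 N and the pull did not move in the picture, so I take it to be against its stop.
- **Left alone:** The last pictures show the bangle, loupe and penlight where they were. The only change near the bangle is the arm's shadow. The lower panel's pull was within about half a pixel of its starting place.
- **One disagreement:** The upper pull now shows about 1.5 pixels (roughly 3 mm) further toward shut than in the first picture. I take this to mean the panel was not quite closed at the start.

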